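# Draw the vial carrier out of the cooling bay

### The job

The vial carrier stands deep in the narrow cooling bay, too far in for the gripper: use the pull hook to catch the bow on its front and draw it all the way out of the bay onto the worktop, never touching it with the gripper itself while it is in the bay. Then lay the hook flat on the worktop, the same way up as before, and put the carrier flat on the floor of the steel tray. Keep the carrier upright and do not drop it, and leave the other things where they stand.

Things in the scene. Friction and masses are not known exactly. Their poses are not given: they have to be found in the camera images.
- bay: Fixed grey metal tunnel on the worktop, open at one end, its roof of steel cross bars 27 mm apart (one sees through). Outside 74 x 240 x 80 mm plus 16 mm wide, 3 mm thick foot flanges along both sides. Inside 66 wide (x), 236 deep (y), 74 mm high; no floor: things in it slide on the worktop. Origin: centre of its underside; y points out of the open mouth, which is at y = +120 mm; z up.
- carrier: Aluminium block 48 x 88 x 32 mm (x, y, z) with eight small white-capped vials fixed in it (49 mm high over the caps) and a flat steel wire bow on its +y end; 0.18 to 0.35 kg. Origin: centre of the block's underside; z up. Starts in the bay, bow towards the mouth, the bow's outer edge 60 to 105 mm inside the mouth. Once out, grip it across its 48 mm width.
- bow (a point): Centre of the opening of the carrier's bow, 56 mm from the carrier's origin along +y, 18 mm above its underside. The bow lies level, of 7 mm round wire (14.5 to 21.5 mm above the worktop). Opening 33 mm wide (x), 24 mm long (y), from the block's face to the inner edge of the cross wire at carrier y = 68.5 mm; outer edge at 75.5 mm.
- hook: Pull hook lying on the worktop: grey handle 20 x 90 x 36 mm (x, y, z); from its -y end an 8 mm round steel rod runs along -y, centre line 28 mm above the handle's underside, ending in an 8 mm thick tip turned straight down to the level of that underside. 0.14 kg. Origin: centre of the handle's underside; z up. A firm grip (60 N) across the handle's width keeps it level.
- hook_tip (a point): Lower end of the hook's turned-down tip, 195 mm from the hook's origin along its -y, level with the handle's underside. The underside of the rod is 24 mm above it.
- tray: Fixed open steel tray 136 x 166 mm outside (x, y), 18 mm high, walls and floor 3 mm thick. Origin: centre of its underside; the carrier with its bow (119 mm long) fits lengthwise along the tray's y. 
- beaker_50: Bystander: small glass beaker, 48 mm wide, 58 mm high; origin at its underside.
- ferrule_tin: Bystander: flat round white tin, 55 mm wide, 18 mm high; origin at its underside.
- septa_jar: Bystander: small round jar with a screw cap, 39 mm wide, 47 mm high; origin at its underside.
- screwdriver: Bystander: screwdriver 180 mm long, 25 mm thick, lying on the worktop near its front edge.

How it is judged:
On the way, in this order (a step that is already met when the one before it is completed fails the run):
1. the hook's tip stands inside the bow of the carrier, deep in the bay (x of hook_tip in the frame of bow between -0.0165 and 0.0165 m and y of hook_tip in the frame of bow between -0.014 and 0.014 m and z of hook_tip in the frame of bow below -0.002 m and y of carrier in the frame of bay below 0.03 m), for 0.1 s.
2. the carrier stands upright on the worktop, wholly out of the bay in front of its mouth (y of carrier in the frame of bay above 0.164 m and height (world z) of carrier below 0.004 m and angle between carrier's own z axis and vertical below 0.08 rad), for 0.2 s.
At the end, for the whole second after the job is handed in: The carrier stands upright (within 0.06 rad) and at rest flat on the floor of the tray, between its walls; the hook lies flat (within 0.08 rad of level, underside within 5 mm of the surface) and at rest on the worktop, right way up (x of carrier in the frame of tray between -0.045 and 0.045 m and y of carrier in the frame of tray between -0.04 and 0.04 m and height (world z) of carrier between 0.001 and 0.006 m and angle between carrier's own z axis and vertical below 0.06 rad and linear speed of each of carrier, hook below 0.02 m/s and height (world z) of hook between -0.005 and 0.005 m and angle between hook's own z axis and vertical below 0.08 rad); the robot touches nothing.
It fails at once if the gripper or arm touches the carrier while it is still in the bay (x of carrier in the frame of bay between -0.05 and 0.05 m and y of carrier in the frame of bay below 0.14 m and contact force between any of the fingers, the arm and carrier above 0.5 N).
It fails at once if the carrier is tipped by more than 0.5 rad (angle between carrier's own z axis and vertical above 0.5 rad).
It fails at once if the carrier is dropped or flung (falls or moves faster than 0.8 m/s) (linear speed of carrier above 0.8 m/s).
It fails at once if a bystander (beaker, tin, jar or screwdriver) is moved by more than 30 mm (distance of any of beaker_50, ferrule_tin, septa_jar, screwdriver from where it was at the start of the episode above 0.03 m).
It also fails if it takes over 70 s, if anything falls off the work surface, if the arm or the gripper's body presses on something with over 40 N, if the wrist force passes 120 N, or if a joint passes its speed limit or range.

### The arm

A 6-joint arm with a two-finger parallel gripper is mounted at the origin on a cart in front of the work surface, level with it; the furniture and walls round the work are solid. World frame = base frame: x ahead of the robot, y to its left, z up, the work surface at z = 0. Lengths are in m, angles in rad, forces in N, time in s.
With the tool pointing down it reaches from about 0.325 to 1 m from the base axis. Payload 5.1 kg.
Tool frame: the origin (TCP) lies between the finger pads; the fingertips stand 19 mm ahead of it and the grasp point (between the pads) is the TCP; y points along the fingers, x is the direction in which the jaws open and shut, and the axes are right-handed (so a half turn about y gives the same grasp; the last joint's range is limited). The gripper opens to 85 mm and grips with 20 to 120 N. Pads are 22 mm wide; open, the fingers measure 114 mm over their backs; the gripper's body (76 mm by 85 mm) begins 54 mm behind the grasp point. The pads swing forward as they close: fully open they stand 13 mm farther back than shut.
Start: joints at [1.181, 0.124, 1.65, -0, 1.367, -0.083], TCP at [0.196, 0.62, 0.226] pointing down, gripper open.
Joint ranges: [-2.61, 2.61], [-1.02, 2.33], [0.03, 2.71], [-1.35, 4.49], [0.32, 2.68], [-2.91, 2.91]. Speed limits (rad/s): [2.57, 2.57, 3.14, 3.14, 3.14, 3.14].

### API

Orientations are given as [roll, pitch, yaw] about the fixed x, y, z axes, in that order (R = Rz(yaw) Ry(pitch) Rx(roll)).
In Python, from plant import * gives the robot as it stands.
- The arm moves only by the tool step_arm, never from a script. Its argument "increments" is text: rows parted by semicolons, each of 5 numbers parted by spaces: the opening, from -1 (shut) to 1 (fully open), then the shift along the tool's x, y, z in mm, then the turn about the tool's y in rad. A call has 1 to 10 rows; each row is the pose to reach, as a shift and turn from the pose commanded when the call began, along the tool's axes at that moment; what a row does not reach only later rows make up. A row lasts 1/10 s, in which the tool goes at most 50 mm and 8.59 degrees, less where a joint would pass 70% of its speed; a pose out of reach is approached as far as the arm can. A call with a gripper value outside its range is refused whole. The fingers move at their own pace and stop on an object; "newtons" is the grip in N (left out, the last holds). Time passes only in rows, so rows that repeat a pose let the fingers close. It gives the time, the measured TCP pose, the force and the opening at its end, in the units of the state.
- sense(): the state, without advancing time (a new reading comes with each control period).
- read_camera(name): name is "side" or "top"; returns a dict with "color" (420x560x3 uint8, red, green, blue), "range_z" (420x560 float32, m along the optical axis (not along the pixel's ray), 0 where there is no reading), "mtx" (3x3 intrinsics, pixels), "extrinsics" (4x4, takes a point from camera to world coordinates). Camera axes: x right, y up, looking along -z (the intrinsics and any distortion apply to the point x, -y, -z); pixel columns grow to the right and rows downward; lengths in m; the calibration is good to about 2 mm. A picture is of the moment at which its call begins.
- finish_job(): hands the job in, once; it reports no verdict.
The state is a dict: "time": time; "joint_pos": joint angles; "joint_vel": joint speeds; "joint_torque": joint torques, N m; "tool_pos": TCP position; "orientation": TCP orientation; "force": force on the tool from outside, world axes, zero at the start; "torque": the same for the moment, N m; "gripper_width": finger opening in m.
Only numpy, scipy, OpenCV 4.12 (cv2) and the standard library are available. Lean on these libraries where they do the work, as an engineer would, in place of code of your own. Each camera call takes 0.05 s, during which the arm holds its last target.

## Working session

There is one attempt and no reset: what is moved stays moved. The work goes in short steps, Python scripts to look and compute and a tool call to move; the robot and the scene stay as the last step left them, time stands still between calls to the robot, and variables do not carry over. Pictures are saved under pics/ and viewed, and the job is handed in when it is done.

Besides the shell and the picture viewer there is one more tool, called after "Emit:" by a JSON object that holds its "api" and its "payload". step_arm: Moves the arm, as the interface text tells. Its arguments: {"type":"object","properties":{"increments":{"type":"string"},"newtons":{"type":"number"}},"required":["increments"]}

```bash
ls; mkdir -p pics
python3 - <<'E'
from plant import *
import cv2,numpy as np
print(sense())
for n in("top","side"):
    c=read_camera(n)
    cv2.imwrite(f"pics/{n}0.png",c["color"][:,:,::-1]); np.savez(f"{n}0.npz",**c)
    print(n,c["mtx"],c["extrinsics"])
E
```

```text
pics
{'time': 0.0, 'joint_pos': array([ 1.18138299e+00,  1.24509471e-01,  1.65166794e+00, -3.95714558e-06,
        1.36748719e+00, -8.26041055e-02]), 'joint_vel': array([ 1.74410537e-05, -1.20137906e-04, -2.86308786e-03, -7.81452516e-04,
        3.13983627e-04, -6.86019216e-04]), 'joint_torque': array([-5.64101374e-04, -4.23621762e+01, -3.65443146e+01, -1.75183714e-04,
        7.19618081e-03,  1.32888371e-05]), 'tool_pos': array([0.19610838, 0.61906406, 0.22435378]), 'orientation': array([-1.57062923,  0.0020652 ,  1.26398807]), 'force': array([-0.06770002, -0.57036034, -0.33142009]), 'torque': array([ 0.04909959,  0.01740384, -0.00909201]), 'gripper_width': 0.08528307902699835}
top [[427.49932468   0.         280.03641677]
 [  0.         427.49932468 215.16986099]
 [  0.           0.           1.        ]] [[-0.00880947  0.99793406 -0.06363969  0.45894381]
 [-0.99995845 -0.0089408  -0.00177921  0.07145672]
 [-0.00234453  0.06362138  0.99797135  1.07614241]
 [ 0.          0.          0.          1.        ]]
side [[409.30493171   0.         282.46179376]
 [  0.         409.30493171 201.53814812]
 [  0.           0.           1.        ]] [[-0.9998854  -0.00777126  0.01299174  0.53845094]
 [ 0.01492722 -0.64903149  0.76061508  0.89050121]
 [ 0.00252111  0.76072185  0.64907312  0.73132138]
 [ 0.          0.          0.          1.        ]]
```

View pics/top0.png

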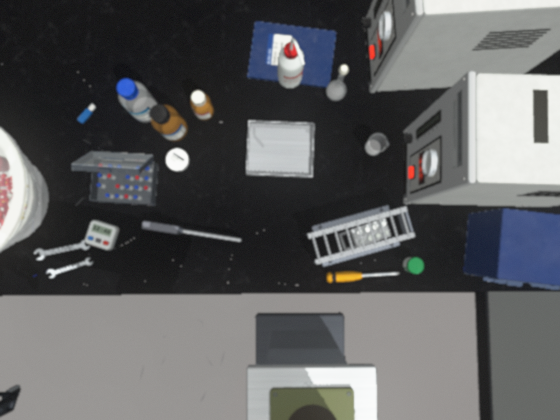

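View pics/side0.png

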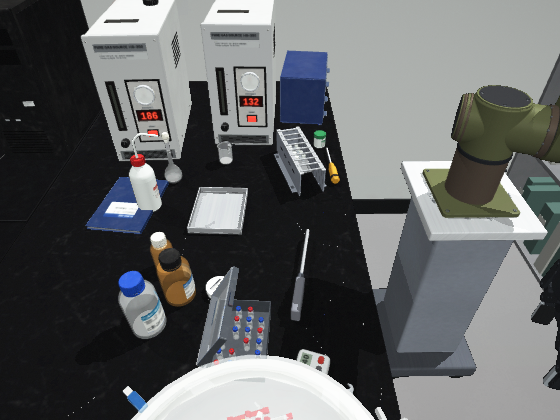

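```bash
cat > h.py <<'E'
import numpy as np,cv2
def load(n): return dict(np.load(n))
def ray(c,u,v):
    K=c["mtx"];E=c["extrinsics"]
    d=np.array([(u-K[0,2])/K[0,0],-(v-K[1,2])/K[1,1],-1.]);return E[:3,3],E[:3,:3]@d
def onz(c,u,v,z):
    o,d=ray(c,u,v);return o+d*(z-o[2])/d[2]
def proj(c,p):
    E=c["extrinsics"];q=E[:3,:3].T@(np.array(p)-E[:3,3]);K=c["mtx"]
    return K[0,0]*q[0]/-q[2]+K[0,2],K[1,1]*-q[1]/-q[2]+K[1,2]
def cloud(c):
    K=c["mtx"];E=c["extrinsics"];Z=c["range_z"]
    v,u=np.mgrid[:420,:560]
    P=np.stack([(u-K[0,2])/K[0,0]*Z,-(v-K[1,2])/K[1,1]*Z,-Z],-1)
    return P@E[:3,:3].T+E[:3,3]
def crop(c,x0,y0,x1,y1,s,name):
    im=cv2.resize(c["color"][y0:y1,x0:x1,::-1],None,fx=s,fy=s,interpolation=cv2.INTER_CUBIC)
    cv2.imwrite(name,im)
E
python3 - <<'E'
from h import *
t=load("top0.npz");s=load("side0.npz")
crop(t,295,195,425,285,6,"pics/t_bay.png")
crop(t,135,210,265,255,6,"pics/t_hook.png")
crop(s,265,115,350,200,7,"pics/s_bay.png")
crop(s,280,220,330,330,5,"pics/s_hook.png")
E
```

```text
(no output)
```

View pics/t_bay.png

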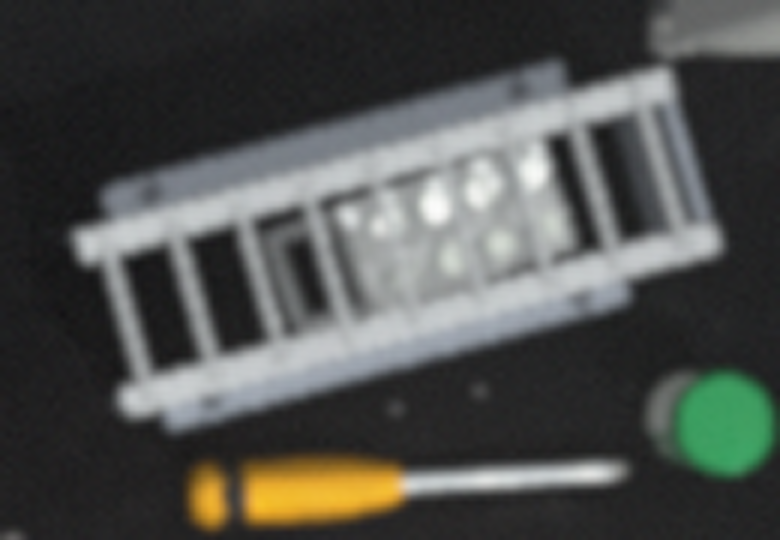

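View pics/t_hook.png

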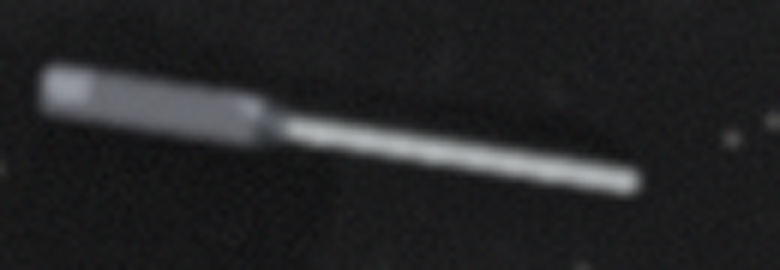

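View pics/s_bay.png

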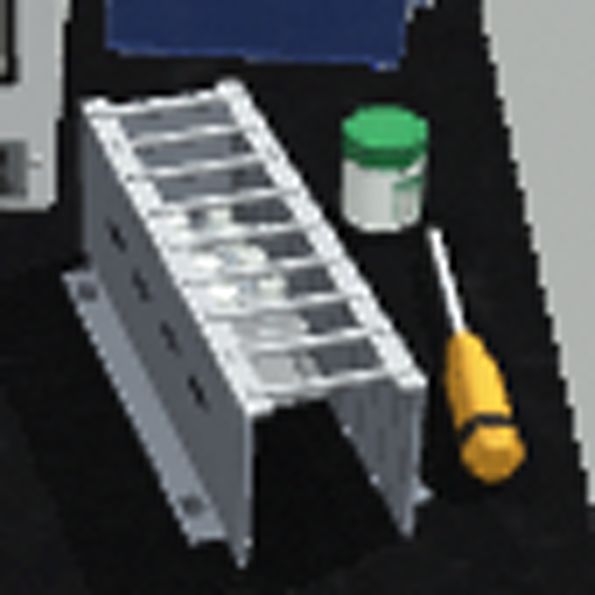

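View pics/s_hook.png

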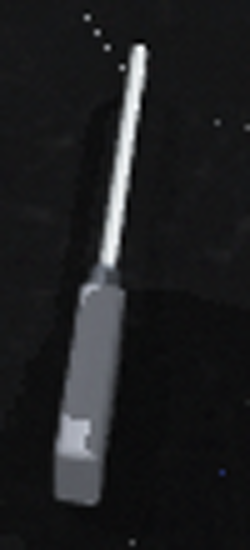

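Run:
```python
from h import *
t=load("top0.npz");s=load("side0.npz")
P=cloud(t)
# bay top via depth
m=np.zeros((420,560),bool);m[198:272,300:420]=1
mt=m&(P[...,2]>.06)&(P[...,2]<.1)
q=P[mt];print(len(q),np.median(q[:,2]))
r=cv2.minAreaRect((q[:,:2]*1000).astype(np.float32));print("bay top rect",r,cv2.boxPoints(r))
# corners from crop picks, z=.08
for n,(a,b) in dict(mouthN=(75,247),mouthS=(122,402),backN=(672,70),backS=(722,245)).items():
    print(n,onz(t,295+a/6-.4,195+b/6-.4,.08))
# bow cross wire ends/ opening
for n,(a,b) in dict(wireouterN=(262,232),wireouterS=(297,335),blockN=(340,205),blockS=(360,318),).items():
    print(n,onz(t,295+a/6-.4,195+b/6-.4,.018))
# hook
g=cv2.cvtColor(t["color"],cv2.COLOR_RGB2GRAY)
m=np.zeros((420,560),bool);m[215:250,138:250]=1
mm=(m&(g>70)).astype(np.uint8)
n,l,st,ce=cv2.connectedComponentsWithStats(mm);i=1+np.argmax(st[1:,4]);print(st[i])
vs,us=np.nonzero(l==i)
X=np.array([onz(t,u,v,.032)[:2] for u,v in zip(us,vs)])
r=cv2.minAreaRect((X*1000).astype(np.float32));print("hook",r,cv2.boxPoints(r))
h=X[us<178];rr=X[us>186]
for nm,a in(("handle",h),("rod",rr)):
    d=cv2.fitLine(a.astype(np.float32),cv2.DIST_L2,0,.01,.01).ravel();print(nm,d,a[:,1].min(),a[:,1].max(),np.arctan2(d[1],d[0]))
# pts
for nm,col in(("depth z handle",h),):pass
print("handle z",np.median(P[(l==i)&(np.arange(560)<176)[None]][:,2]),"rod z",np.median(P[(l==i)&(np.arange(560)>190)[None]][:,2]))
# tray
m=np.zeros((420,560),np.uint8);m[112:185,238:322]=1
mm=(m&(g>70)).astype(np.uint8);n,l,st,ce=cv2.connectedComponentsWithStats(mm);i=1+np.argmax(st[1:,4])
vs,us=np.nonzero(l==i);X=np.array([onz(t,u,v,.018)[:2] for u,v in zip(us,vs)])
print("tray",cv2.minAreaRect((X*1000).astype(np.float32)))
for nm,z,uv in(("tin",.018,(177,160)),("beaker",.058,(376,143)),("jar",.047,(415,265)),("bottle",.1,(202,100)),("bottle2",.12,(165,115)),("box",.05,(125,180)),("white bottle",.15,(290,60)),("heater",.2,(440,140))):
    print(nm,onz(t,*uv,z),P[uv[1],uv[0]])
print("bucket",P[170:200,0:30][...,2].min(),P[170:200,0:30][...,2].max(),P[185,20])
```

```text
1571 0.07840923824173895
bay top rect ((479.7201843261719, -132.022705078125), (88.49191284179688, 277.1684875488281), 19.065448760986328) [[ 392.633     -15.493197]
 [ 483.16956  -277.45792 ]
 [ 566.8074   -248.55222 ]
 [ 476.2708     13.412506]]
mouthN [0.47387004 0.01067031 0.08      ]
mouthS [ 0.41388403 -0.00671915  0.08      ]
backN [ 0.54066032 -0.22263989  0.08      ]
backS [ 0.47242602 -0.24012924  0.08      ]
wireouterN [ 0.48029244 -0.0702457   0.018     ]
wireouterS [ 0.43785854 -0.08388855  0.018     ]
blockN [ 0.49113292 -0.10259376  0.018     ]
blockS [ 0.44459885 -0.10991278  0.018     ]
[142 221 100  22 614]
hook ((487.0705871582031, 290.20556640625), (246.78590393066406, 20.02569580078125), 80.76457977294922) [[457.38403 170.01909]
 [477.15015 166.80516]
 [516.75714 410.39203]
 [496.99103 413.60596]]
handle [0.16801335 0.9857847  0.49948433 0.3679207 ] 0.32535463851023927 0.41119665439218256 1.4019823
rod [0.16555136 0.98620117 0.47681233 0.23632424] 0.1690478568254758 0.30095342281673054 1.4044793
handle z 0.03602162066829462 rod z 0.02956261441743968
tray ((694.4715576171875, 72.17375183105469), (172.1799774169922, 143.74392700195312), 87.17361450195312)
tin [0.66705266 0.32993532 0.018     ] [0.66750594 0.33049831 0.01569526]
beaker [ 0.69615516 -0.15963742  0.058     ] [ 0.70942007 -0.17256025  0.00106526]
jar [ 0.40221251 -0.24857045  0.047     ] [ 0.40224654 -0.24837851  0.04761726]
bottle [0.79158655 0.25257066 0.1       ] [0.79025941 0.25184807 0.1038945 ]
bottle2 [0.75076184 0.33302892 0.12      ] [0.74613145 0.32887845 0.13517148]
box [0.61302068 0.44770432 0.05      ] [0.62004681 0.46486176 0.00320641]
white bottle [0.86329724 0.04792469 0.15      ] [0.86946069 0.047566   0.13588305]
heater [ 0.66813349 -0.26028011  0.2       ] [ 0.65125236 -0.23350971  0.27070268]
bucket 0.12475855112219492 1.0761424061582894 [0.58121808 0.60588954 0.20612241]
```

```bash
cat >> h.py <<'E'
def inc(s,x,y,z,yaw):
    from scipy.spatial.transform import Rotation as R
    r=R.from_euler('xyz',s['orientation']);d=np.array([x,y,z])-s['tool_pos']
    dd=(s['orientation'][2]-yaw+np.pi)%(2*np.pi)-np.pi
    return np.round(r.inv().apply(d)*1000,1),round(dd,4)
def st(s): print("t",round(s['time'],2),"pos",np.round(s['tool_pos'],4),"rpy",np.round(s['orientation'],4),"F",np.round(s['force'],1),"w",round(s['gripper_width'],4),"q",np.round(s['joint_pos'],2))
E
python3 - <<'E'
from h import *
from plant import *
t=load("top0.npz");P=cloud(t)
b=P[110:250,0:50].reshape(-1,3);b=b[(b[:,2]>.1)&(b[:,2]<.5)]
print("bucket",b.min(0),b.max(0))
s=sense();st(s);print(inc(s,.4995,.367,.13,-.166))
g=cv2.cvtColor(t["color"],cv2.COLOR_RGB2GRAY).astype(float)
# rails: outer edges by scanning columns, crossing threshold from outside, subpixel
up=[];lo=[]
for u in range(325,402,4):
    col=g[:,u]
    # expected rail rows (upper rail centre line from crop picks)
    vu=195+(245+(u-295-75/6)*6*(70-245+12)/(672-75))/6
    vl=195+(402+(u-295-122/6)*6*(245-402)/(722-122))/6
    a=int(round(vu))-4;b_=int(round(vl))-6
    up.append((u,a+np.argmax(col[a:a+10])));lo.append((u,b_+np.argmax(col[b_:b_+10])))
for nm,L in(("up",up),("lo",lo)):
    # weighted centroid around the peak
    Q=[]
    for u,v in L:
        w=np.clip(g[v-3:v+4,u]-150,0,None);Q.append(onz(t,u,(w*np.arange(v-3,v+4)).sum()/w.sum(),.08)[:2])
    Q=np.array(Q);d=cv2.fitLine(Q.astype(np.float32),cv2.DIST_HUBER,0,.01,.01).ravel()
    print(nm,d,"yaw",np.arctan2(d[0],-d[1]) if d[1]<0 else np.arctan2(-d[0],d[1]), "x at y=-.115",d[2]+(-.115-d[3])*d[0]/d[1], np.abs((Q-d[2:])@np.array([-d[1],d[0]])).max())
E
```

```text
bucket [0.44955947 0.59388585 0.10003718] [0.70595381 0.70219867 0.23835563]
t 0.1 pos [0.1961 0.6191 0.2244] rpy [-1.5706  0.0019  1.264 ] F [-0.2  0.3 -0.8] w 0.0854 q [ 1.18  0.12  1.65  0.    1.37 -0.08]
(array([-148.5,   94.7, -365.4]), np.float64(1.43))
up [ 0.2562007  -0.9666236   0.5024783  -0.09767636] yaw 0.25908965 x at y=-.115 0.5070699 0.001029349417247431
lo [ 0.25728694 -0.96633506  0.44333404 -0.12157831] yaw 0.26021355 x at y=-.115 0.44158256 0.0017881494524389582
```

Emit:
{"api": "step_arm", "payload": {"increments": "1 -148.5 94.7 -365.4 1.43;1 -148.5 94.7 -365.4 1.43;1 -148.5 94.7 -365.4 1.43;1 -148.5 94.7 -365.4 1.43;1 -148.5 94.7 -365.4 1.43;1 -148.5 94.7 -365.4 1.43;1 -148.5 94.7 -365.4 1.43;1 -148.5 94.7 -365.4 1.43;1 -148.5 94.7 -365.4 1.43;1 -148.5 94.7 -365.4 1.43", "newtons": 60}}

```text
time: 1.1
tool_pos: [0.5007, 0.3655, 0.1293]
orientation: [-1.573, 0.002, -0.174]
force: [-0.2, -0.2, 0.3]
gripper_width: 0.0854
```

Run:
```python
from h import *
from plant import *
t=load("top0.npz")
s=sense();st(s);print(inc(s,.4995,.367,.025,-.166))
c0=np.array([.4743,-.1147]);y=.2597
def bay(p): 
    d=p[:2]-c0;return np.round(1000*np.array([d@[np.cos(y),np.sin(y)],d@[-np.sin(y),np.cos(y)]]),1)
for n,(a,b,z) in dict(wireouterN=(262,232,.018),wireouterS=(297,335,.018),openNfront=(290,240,.018),openS=(318,320,.018),blockfN=(336,205,.032),blockfS=(360,318,.032),blockbackN=(553,145,.032),blockbackS=(578,245,.032)).items():
    print(n,bay(onz(t,295+a/6-.4,195+b/6-.4,z)))
crop(t,335,220,365,255,20,"pics/t_bow.png")
S=load("side0.npz");crop(S,285,140,325,175,16,"pics/s_bow.png")
```

```text
t 1.1 pos [0.5007 0.3655 0.1293] rpy [-1.5726  0.0019 -0.174 ] F [-0.2 -0.2  0.3] w 0.0854 q [ 0.54  0.14  1.8  -0.    1.2   0.72]
(array([ -1.2, 104.3,   1.4]), np.float64(-0.008))
wireouterN [17.2 41.4]
wireouterS [-27.3  39.1]
openNfront [11.  31.2]
openS [-23.7  29.1]
blockfN [20.  11.3]
blockfS [-26.7  14.5]
blockbackN [ 20.  -80.7]
blockbackS [-21.7 -79. ]
```

Emit:
{"api": "step_arm", "payload": {"increments": "1 -1.2 50 1.4 -0.008;1 -1.2 90 1.4 -0.008;1 -1.2 104 1.4 -0.008;1 -1.2 104 1.4 -0.008;1 -1.2 104 1.4 -0.008"}}

```text
time: 1.6
tool_pos: [0.4997, 0.3699, 0.0283]
orientation: [-1.57, -0.001, -0.158]
force: [-0.5, 0.1, -0.8]
gripper_width: 0.0855
```

View pics/t_bow.png

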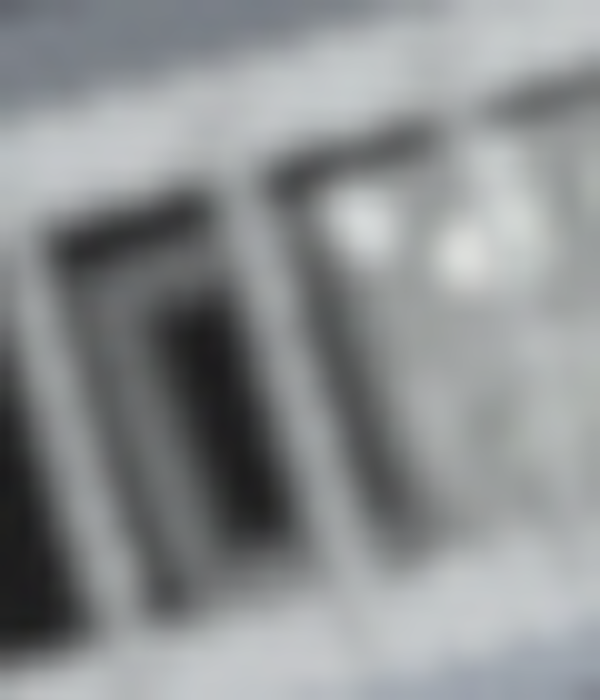

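View pics/s_bow.png

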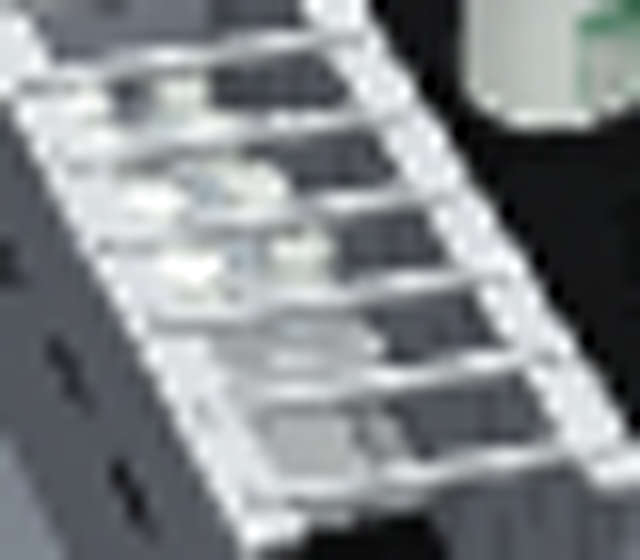

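Run:
```python
from h import *
from plant import *
st(sense())
for n in("top","side"):
    c=read_camera(n);np.savez(f"{n}1.npz",**c)
crop(load("top1.npz"),120,180,280,280,5,"pics/t1.png")
crop(load("side1.npz"),200,150,400,330,4,"pics/s1.png")
```

```text
t 1.6 pos [0.4997 0.3699 0.0283] rpy [-1.5696e+00 -1.4000e-03 -1.5790e-01] F [-0.5  0.1 -0.8] w 0.0855 q [ 0.55  0.26  1.85 -0.    1.03  0.71]
```

View pics/t1.png

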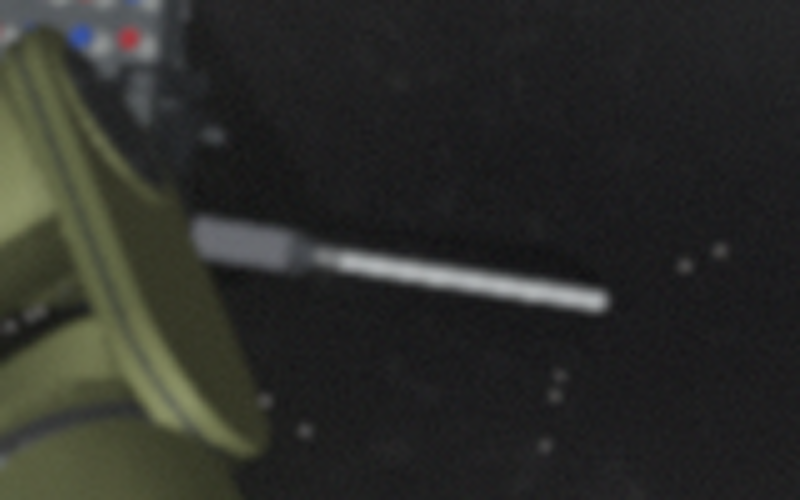

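View pics/s1.png

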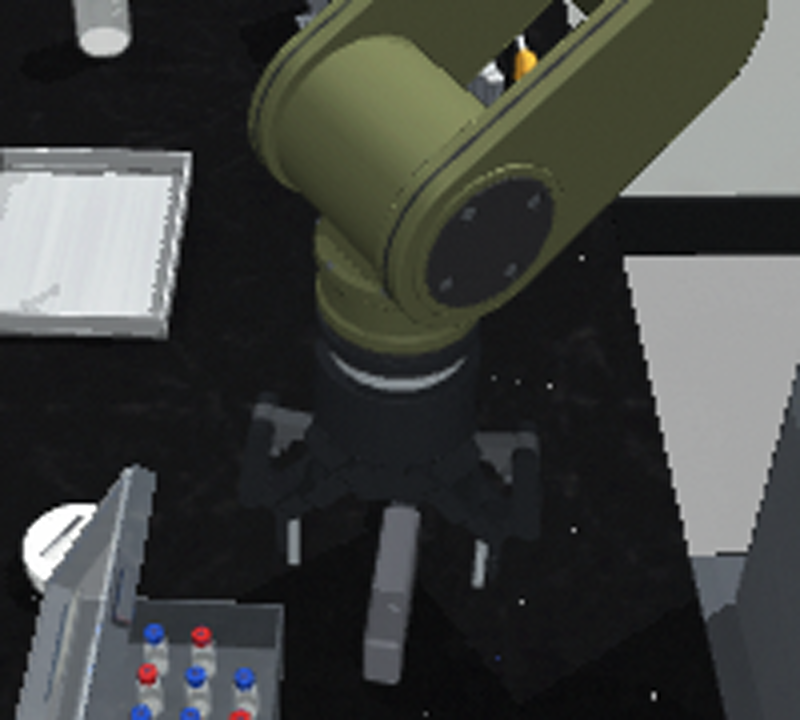

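Emit:
{"api": "step_arm", "payload": {"increments": "-1 0 0 0 0;-1 0 0 0 0;-1 0 0 0 0;-1 0 0 0 0;-1 0 0 0 0;-1 0 0 0 0;-1 0 0 0 0;-1 0 0 0 0;-1 0 0 0 0;-1 0 0 0 0", "newtons": 70}}

```text
time: 2.7
tool_pos: [0.499, 0.3694, 0.0275]
orientation: [-1.571, -0.0, -0.158]
force: [-2.1, -0.2, 6.0]
gripper_width: 0.0171
```

Run:
```python
from h import *
from plant import *
t=load("top0.npz")
st(sense());st(sense())
c0=np.array([.4743,-.1147]);y=.2597
def bay(p): 
    d=p[:2]-c0;return np.round(1000*np.array([d@[np.cos(y),np.sin(y)],d@[-np.sin(y),np.cos(y)]]),1)
for a,b in((165,310),(225,560),(195,430),(215,300),(290,545),(100,290),(160,610)):
    print(a,b,bay(onz(t,335+a/20-.5,220+b/20-.5,.018)))
c=read_camera("top");np.savez("top2.npz",**c)
crop(c,120,180,280,280,5,"pics/t2.png")
g=cv2.cvtColor(c["color"],cv2.COLOR_RGB2GRAY)
m=np.zeros((420,560),bool);m[218:255,188:255]=1
n,l,S,ce=cv2.connectedComponentsWithStats((m&(g>90)).astype(np.uint8));i=1+np.argmax(S[1:,4])
vs,us=np.nonzero(l==i);X=np.array([onz(c,u,v,.03)[:2] for u,v in zip(us,vs)])
d=cv2.fitLine(X.astype(np.float32),cv2.DIST_L2,0,.01,.01).ravel();print(d,"yaw",np.arctan2(-d[0],d[1]),X[:,1].min())
```

```text
t 2.7 pos [0.499  0.3694 0.0275] rpy [-1.5706e+00 -2.0000e-04 -1.5800e-01] F [-2.1 -0.2  6. ] w 0.0171 q [0.55 0.26 1.86 0.   1.03 0.71]
t 2.7 pos [0.499  0.3694 0.0275] rpy [-1.5706e+00 -2.0000e-04 -1.5800e-01] F [-2.1 -0.2  6. ] w 0.0171 q [0.55 0.26 1.86 0.   1.03 0.71]
165 310 [10.1 31.9]
225 560 [-21.4  33.2]
195 430 [-5.1 32.4]
215 300 [ 9.7 25.6]
290 545 [-21.8  25. ]
100 290 [14.7 39. ]
160 610 [-25.2  42.6]
[0.16270739 0.98667437 0.47786924 0.23460184] yaw -0.163434 0.16923478753068297
```

```bash
cat >> h.py <<'E'
C0=np.array([.4743,-.1147]);YB=.2597
def b2w(x,y): return C0+x/1000*np.array([np.cos(YB),np.sin(YB)])+y/1000*np.array([-np.sin(YB),np.cos(YB)])
def w2b(p):
    d=np.array(p)[:2]-C0;return np.round(1000*np.array([d@[np.cos(YB),np.sin(YB)],d@[-np.sin(YB),np.cos(YB)]]),1)
def tcpfor(x,y,psi): return b2w(x,y)-.1984*np.array([np.sin(psi),-np.cos(psi)])
def tip(s):
    p=s['orientation'][2];return w2b(s['tool_pos'][:2]+.1984*np.array([np.sin(p),-np.cos(p)]))
E
python3 - <<'E'
from h import *
from plant import *
s=sense()
for y in(165,21):
    p=tcpfor(-5,y,.263);print(y,p,inc(s,*p,.0585,.263))
E
```

```text
165 [0.37551747 0.23506101] (array([-100.8,  -31.1, -152.1]), np.float64(-0.421))
21 [0.41249532 0.09588975] (array([ -42.4,  -31.1, -283.7]), np.float64(-0.421))
```

Emit:
{"api": "step_arm", "payload": {"increments": "-1 0 -31 0 0;-1 0 -31 0 0;-1 -40 -31 -60 -0.15;-1 -75 -31 -115 -0.3;-1 -100.8 -31 -152 -0.421;-1 -100.8 -31 -152 -0.421;-1 -100.8 -31 -152 -0.421;-1 -100.8 -31 -152 -0.421"}}

```text
time: 3.55
tool_pos: [0.3749, 0.2346, 0.057]
orientation: [-1.571, -0.0, 0.262]
force: [-0.2, -0.4, -0.7]
gripper_width: 0.0162
```

Run:
```python
from h import *
from plant import *
s=sense();st(s);print(tip(s))
for n in("top","side"):
    c=read_camera(n);np.savez(f"{n}3.npz",**c)
crop(load("top3.npz"),210,180,430,290,3,"pics/t3.png")
crop(load("side3.npz"),230,100,390,240,5,"pics/s3.png")
```

```text
t 3.55 pos [0.3749 0.2346 0.057 ] rpy [-1.5707e+00 -1.0000e-04  2.6230e-01] F [-0.2 -0.4 -0.7] w 0.0162 q [ 0.44 -0.18  2.25  0.    1.07  0.18]
[ -5.9 164.7]
```

View pics/t3.png

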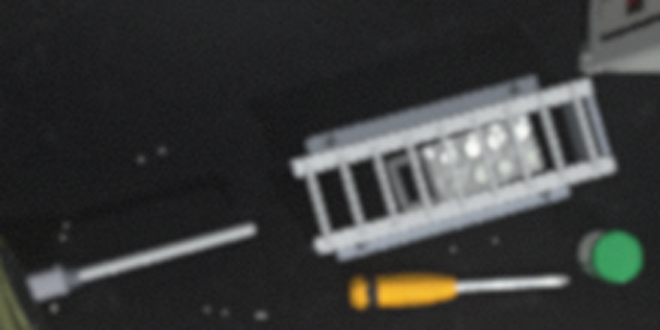

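View pics/s3.png

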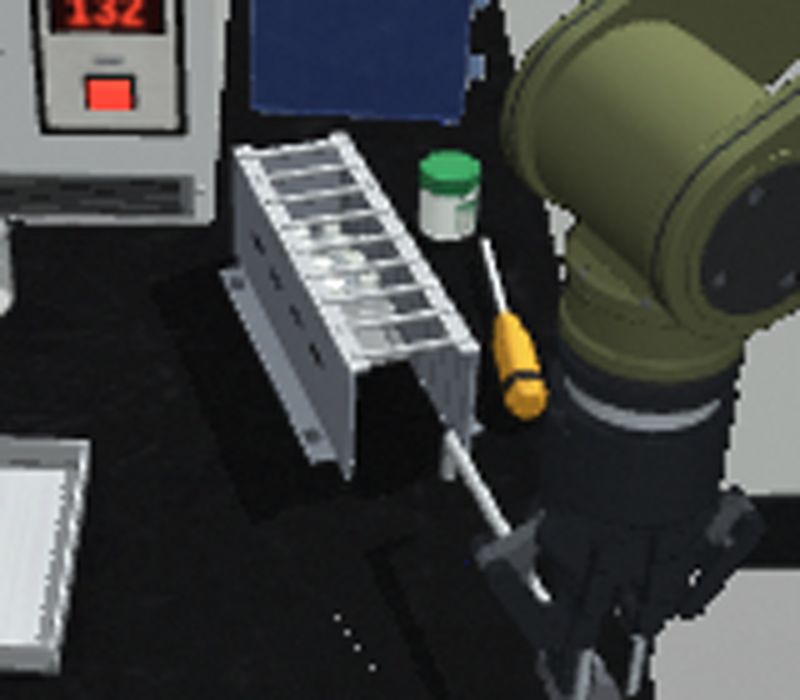

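```bash
cat >> h.py <<'E'
def rod(c,m,z):
    g=cv2.cvtColor(c["color"],cv2.COLOR_RGB2GRAY)
    n,l,S,ce=cv2.connectedComponentsWithStats((m&(g>110)).astype(np.uint8));i=1+np.argmax(S[1:,4])
    vs,us=np.nonzero(l==i);X=np.array([onz(c,u,v,z)[:2] for u,v in zip(us,vs)])
    d=cv2.fitLine(X.astype(np.float32),cv2.DIST_L2,0,.01,.01).ravel()
    if d[1]<0:d[:2]*=-1
    j=X[:,1].argmin();P=cloud(c)[l==i]
    print("rod yaw",np.arctan2(-d[0],d[1]),"end(b)",w2b(X[j]),"line at end",w2b(d[2:]+d[:2]*(X[j,1]-d[3])/d[1]))
    k=np.argsort(P[:,1]);n=len(k)//4;print("z tip quarter..",[round(float(np.median(P[k[a*n:(a+1)*n],2])),4) for a in range(4)])
E
python3 - <<'E'
from h import *
c=load("top3.npz");m=np.zeros((420,560),bool);m[245:280,236:300]=1
rod(c,m,.058)
from plant import *
s=sense();p=tcpfor(-5,21,.264);print(p,inc(s,*p,.0585,.264))
E
```

```text
rod yaw 0.25802383 end(b) [ -3.9 162.1] line at end [ -5.7 162.6]
z tip quarter.. [0.0591, 0.0605, 0.0604, 0.0608]
[0.41230376 0.09583807] (array([  -1.5,   -0.5, -144.3]), np.float64(-0.001))
```

Emit:
{"api": "step_arm", "payload": {"increments": "-1 0 0 -30 0;-1 0 0 -60 0;-1 0 0 -90 0;-1 0 0 -120 0;-1 0 0 -143 0;-1 0 0 -143 0;-1 0 0 -143 0"}}

```text
time: 4.35
tool_pos: [0.4135, 0.0971, 0.0581]
orientation: [-1.57, -0.0, 0.262]
force: [-1.3, -0.2, -1.6]
gripper_width: 0.0164
```

Run:
```python
from h import *
from plant import *
s=sense();st(s);print(tip(s))
for n in("top","side"):
    c=read_camera(n);np.savez(f"{n}4.npz",**c)
crop(load("top4.npz"),295,195,425,285,6,"pics/t4.png")
crop(load("side4.npz"),265,115,350,200,7,"pics/s4.png")
```

```text
t 4.35 pos [0.4135 0.0971 0.0581] rpy [-1.5704e+00 -2.0000e-04  2.6200e-01] F [-1.3 -0.2 -1.6] w 0.0164 q [ 0.1  -0.22  2.28  0.    1.08 -0.16]
[-3.9 22. ]
```

View pics/t4.png

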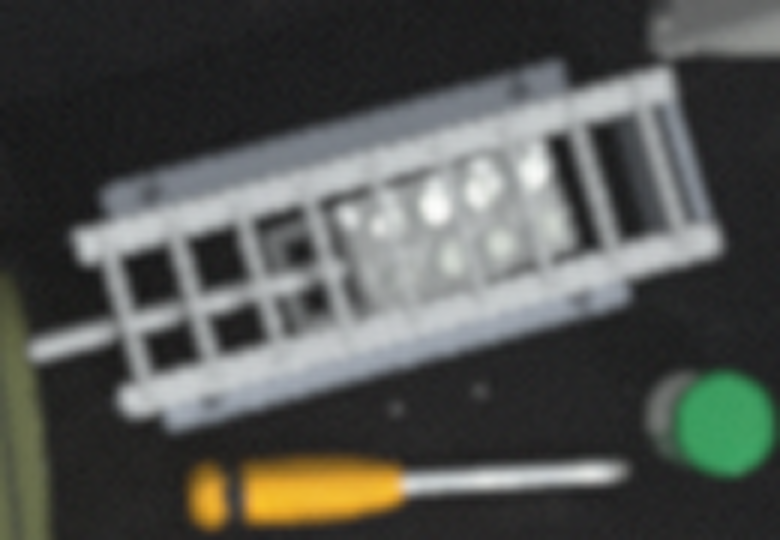

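View pics/s4.png

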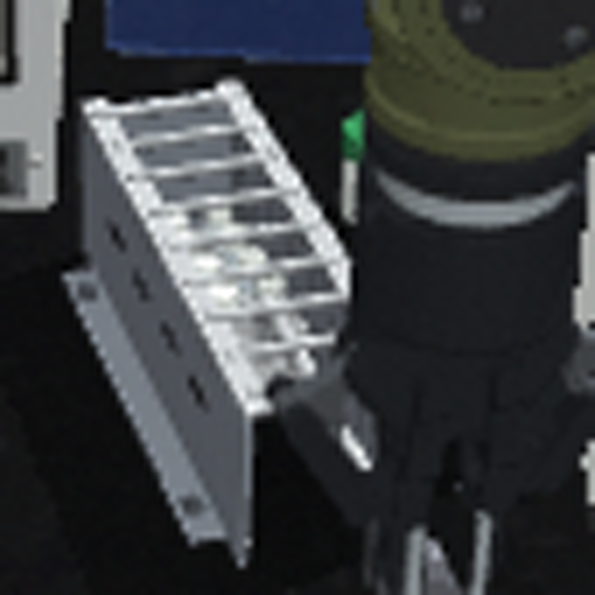

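Run:
```python
from h import *
t=load("top4.npz")
for a,b,z in((345,268,.058),(330,270,.058),(160,315,.058)):
    print(w2b(onz(t,295+a/6-.4,195+b/6-.4,z)))
crop(t,335,220,365,255,16,"pics/t4b.png")
for y in (33,9,21): print(y,[ (np.array(proj(t,[*b2w(x,y),.018]))-[335,220]+.5)*16 for x in(-6,)])
```

```text
[-4.6 19. ]
[-3.8 25. ]
[-3.1 94.7]
33 [array([153.93800477, 350.82947792])]
9 [array([303.46118997, 309.51526502])]
21 [array([228.71202057, 330.16893886])]
```

View pics/t4b.png

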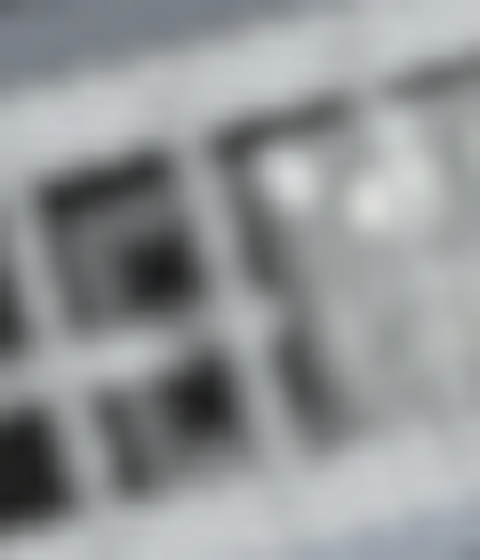

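Emit:
{"api": "step_arm", "payload": {"increments": "-1 0 8 0 0;-1 0 16 0 0;-1 0 22 0 0;-1 0 26 0 0;-1 0 26 0 0;-1 0 26 0 0"}}

```text
time: 5.05
tool_pos: [0.4125, 0.097, 0.0318]
orientation: [-1.571, 0.0, 0.263]
force: [0.3, 0.0, -1.3]
gripper_width: 0.0171
```

Run:
```python
from h import *
from plant import *
s=sense();st(s);print(tip(s))
c=read_camera("top");crop(c,295,195,425,285,6,"pics/t5.png");np.savez("top5.npz",**c)
```

```text
t 5.05 pos [0.4125 0.097  0.0318] rpy [-1.5707e+00  2.0000e-04  2.6310e-01] F [ 0.3  0.  -1.3] w 0.0171 q [ 0.1  -0.18  2.3   0.    1.02 -0.16]
[-4.6 22.1]
```

View pics/t5.png

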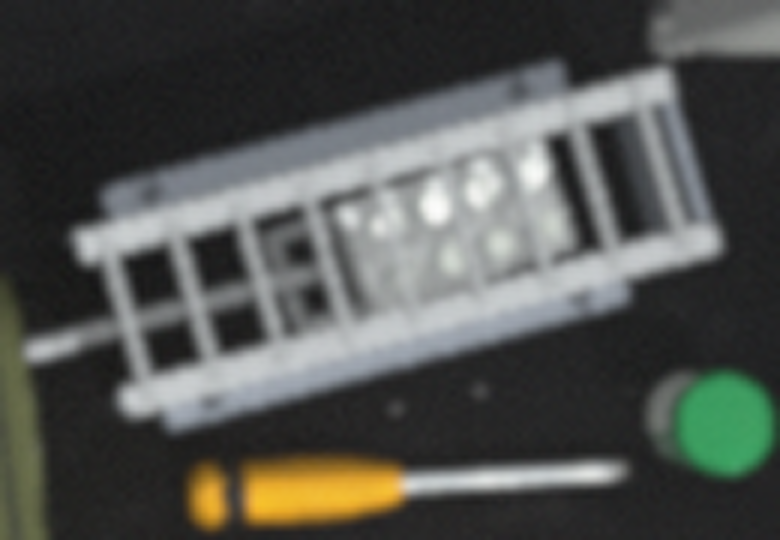

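Emit:
{"api": "step_arm", "payload": {"increments": "-1 0 0 5 0;-1 0 0 10 0;-1 0 0 18 0;-1 0 0 28 0;-1 0 0 38 0;-1 0 0 48 0;-1 0 0 58 0;-1 0 0 68 0;-1 0 0 78 0;-1 0 0 88 0"}}

```text
time: 6.1
tool_pos: [0.3894, 0.1828, 0.0319]
orientation: [-1.571, 0.0, 0.263]
force: [0.4, -1.5, -1.9]
gripper_width: 0.0166
```

Run:
```python
from h import *
from plant import *
s=sense();st(s);print(tip(s))
c=read_camera("top");crop(c,295,195,425,285,6,"pics/t6.png");np.savez("top6.npz",**c)
```

```text
t 6.1 pos [0.3894 0.1828 0.0319] rpy [-1.5708e+00  1.0000e-04  2.6310e-01] F [ 0.4 -1.5 -1.9] w 0.0166 q [ 0.31 -0.16  2.28 -0.    1.02  0.05]
[ -5.  110.9]
```

View pics/t6.png

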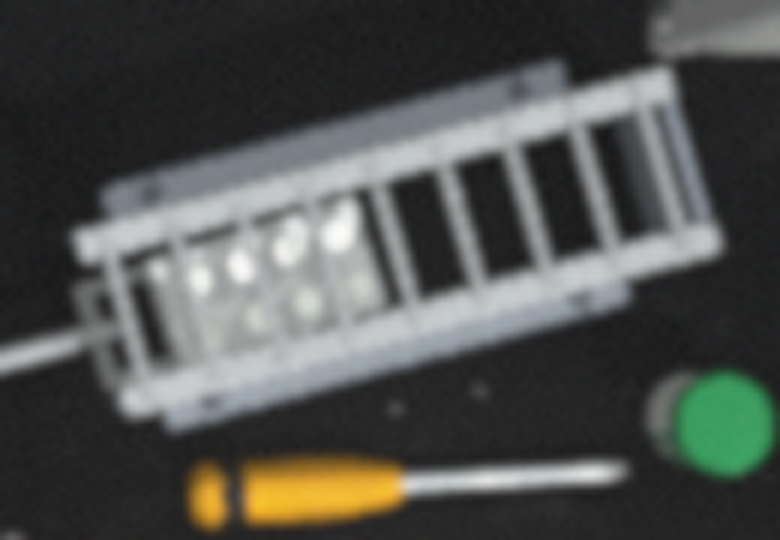

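The carrier follows: in the picture its bow has come out through the mouth at crop (90,330). I'll keep pulling.

Emit:
{"api": "step_arm", "payload": {"increments": "-1 0 0 8 0;-1 0 0 18 0;-1 0 0 30 0;-1 0 0 45 0;-1 0 0 60 0;-1 0 0 75 0;-1 0 0 90 0;-1 0 0 105 0;-1 0 0 120 0;-1 0 0 135 0"}}

```text
time: 7.15
tool_pos: [0.354, 0.3134, 0.0318]
orientation: [-1.571, 0.0, 0.263]
force: [-0.2, -0.5, -1.5]
gripper_width: 0.0166
```

Emit:
{"api": "step_arm", "payload": {"increments": "-1 0 0 10 0;-1 0 0 17 0;-1 0 0 20 0;-1 0 0 20 0;-1 0 0 20 0"}}

```text
time: 7.65
tool_pos: [0.3494, 0.3315, 0.0319]
orientation: [-1.571, -0.0, 0.263]
force: [0.1, -0.3, -1.0]
gripper_width: 0.0164
```

Run:
```python
from h import *
from plant import *
s=sense();st(s);print(tip(s))
for n in("top","side"):
    c=read_camera(n);np.savez(f"{n}7.npz",**c)
crop(load("top7.npz"),180,190,430,290,3,"pics/t7.png")
crop(load("side7.npz"),230,100,390,240,5,"pics/s7.png")
```

```text
t 7.65 pos [0.3494 0.3315 0.0319] rpy [-1.5705 -0.      0.2626] F [ 0.1 -0.3 -1. ] w 0.0164 q [ 0.65 -0.04  2.17  0.    1.01  0.38]
[ -5.5 264.9]
```

View pics/t7.png

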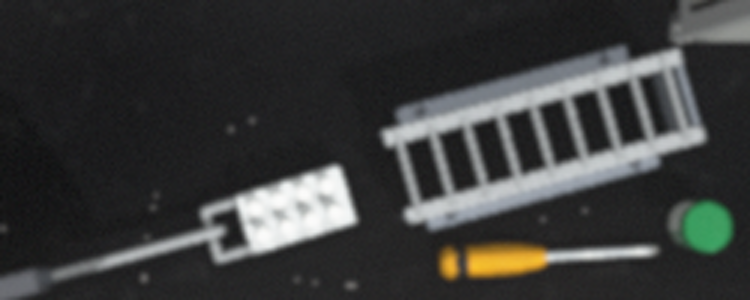

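View pics/s7.png

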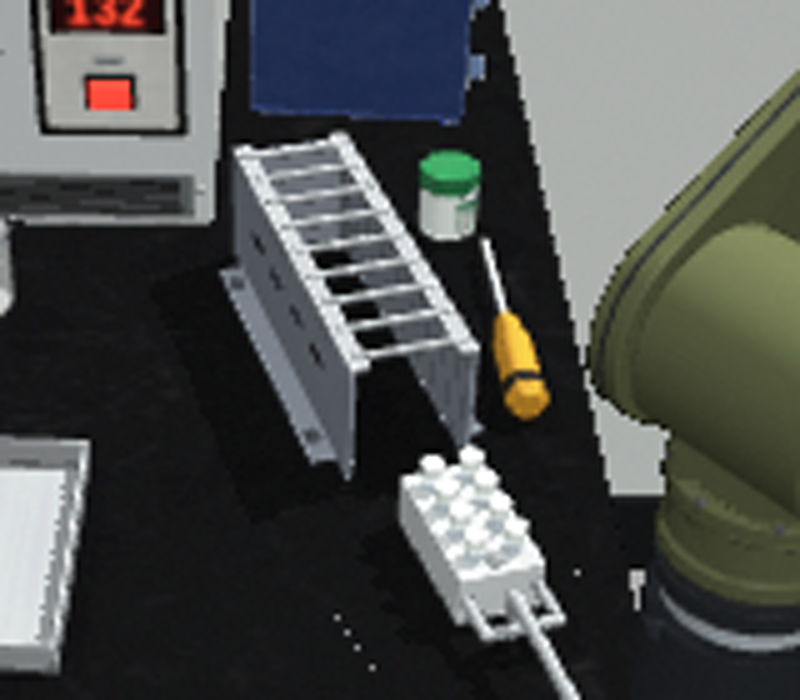

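Emit:
{"api": "step_arm", "payload": {"increments": "-1 0 0 -4 0;-1 0 0 -7 0;-1 0 0 -7 0;-1 0 -10 -7 0;-1 0 -22 -7 0;-1 0 -34 -7 0;-1 0 -34 -7 0;-1 0 -34 10 0;-1 0 -34 30 0;-1 0 -34 30 0"}}

```text
time: 8.75
tool_pos: [0.3415, 0.362, 0.0665]
orientation: [-1.57, -0.001, 0.265]
force: [-0.1, -0.7, -0.8]
gripper_width: 0.0164
```

Run:
```python
from h import *
from plant import *
s=sense();st(s);print(tip(s));print(inc(s,.499,.3694,.0655,-.158))
c=read_camera("top");np.savez("top8.npz",**c)
g=cv2.cvtColor(c["color"],cv2.COLOR_RGB2GRAY)
crop(c,100,190,430,320,2,"pics/t8.png")
for v in (285,290,293,296):print(v,onz(c,200,v,0),onz(c,300,v,0))
```

```text
t 8.75 pos [0.3415 0.362  0.0665] rpy [-1.5699e+00 -1.0000e-03  2.6490e-01] F [-0.1 -0.7 -0.8] w 0.0164 q [ 0.71 -0.06  2.12  0.    1.08  0.44]
[ -4.9 296.5]
(array([154. ,   1.1, -34.1]), np.float64(0.4229))
285 [0.3546109  0.27479862 0.        ] [0.35246866 0.02508381 0.        ]
290 [0.34223534 0.27476018 0.        ] [0.34010141 0.0252295  0.        ]
293 [0.33481876 0.27473714 0.        ] [0.3326898  0.02531682 0.        ]
296 [0.32740874 0.27471412 0.        ] [0.32528475 0.02540406 0.        ]
```

View pics/t8.png

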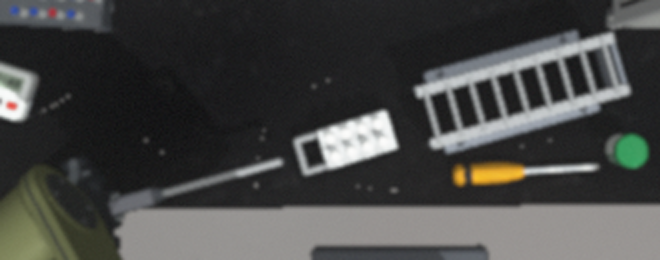

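Emit:
{"api": "step_arm", "payload": {"increments": "-1 45 0 0 0.12;-1 90 0 -10 0.25;-1 130 0 -22 0.37;-1 154 0 -34 0.423;-1 154 0 -34 0.423;-1 154 0 -34 0.423;-1 154 15 -34 0.423;-1 154 28 -34 0.423;-1 154 28 -34 0.423"}}

```text
time: 9.7
tool_pos: [0.4959, 0.3665, 0.0341]
orientation: [-1.575, 0.005, -0.159]
force: [-0.9, -0.5, -1.0]
gripper_width: 0.0165
```

Run:
```python
from h import *
from plant import *
s=sense();st(s);print(inc(s,.499,.3694,.0285,-.158))
```

```text
t 9.7 pos [0.4959 0.3665 0.0341] rpy [-1.5752  0.0051 -0.1589] F [-0.9 -0.5 -1. ] w 0.0165 q [ 0.55  0.24  1.86 -0.    1.05  0.71]
(array([2.6, 5.6, 3.4]), np.float64(-0.0009))
```

Emit:
{"api": "step_arm", "payload": {"increments": "-1 0 2 0 0;-1 0 4 0 0;-1 0 5 0 0;-1 0 5 0 0;-1 0 5 0 0"}}

```text
time: 10.2
tool_pos: [0.4994, 0.3679, 0.0333]
orientation: [-1.57, -0.0, -0.16]
force: [0.9, 1.2, -1.8]
gripper_width: 0.0165
```

Emit:
{"api": "step_arm", "payload": {"increments": "-1 0 1 0 0;-1 0 2 0 0;-1 0 3 0 0;-1 0 4 0 0;-1 0 4 0 0;-1 0 4 0 0"}}

```text
time: 10.8
tool_pos: [0.4991, 0.3677, 0.0289]
orientation: [-1.571, 0.0, -0.16]
force: [-0.4, 0.4, -1.5]
gripper_width: 0.0168
```

Emit:
{"api": "step_arm", "payload": {"increments": "-1 0 0.5 0 0;-1 0 1 0 0;-1 0 1.5 0 0;-1 0 1.5 0 0;-1 0 1.5 0 0"}}

```text
time: 11.3
tool_pos: [0.4992, 0.3679, 0.0276]
orientation: [-1.571, -0.0, -0.16]
force: [-0.5, -0.1, -0.4]
gripper_width: 0.0166
```

Emit:
{"api": "step_arm", "payload": {"increments": "-0.3 0 0 0 0;0 0 0 0 0;0.3 0 0 0 0;1 0 0 0 0;1 0 0 0 0;1 0 0 0 0;1 0 0 0 0;1 0 0 0 0"}}

```text
time: 12.1
tool_pos: [0.4991, 0.3677, 0.0274]
orientation: [-1.571, 0.0, -0.16]
force: [0.6, -0.5, 0.1]
gripper_width: 0.0856
```

Emit:
{"api": "step_arm", "payload": {"increments": "1 0 -20 0 0;1 0 -50 0 0;1 0 -100 0 0;1 0 -120 0 0;1 0 -120 0 0;1 0 -120 0 0"}}

```text
time: 12.7
tool_pos: [0.499, 0.3677, 0.1472]
orientation: [-1.571, -0.0, -0.16]
force: [-1.0, -0.7, -0.6]
gripper_width: 0.0857
```

Run:
```python
from h import *
from plant import *
s=sense();st(s)
for n in("top","side"):
    c=read_camera(n);np.savez(f"{n}9.npz",**c)
t=load("top9.npz")
crop(t,120,190,360,290,3,"pics/t9.png")
g=cv2.cvtColor(t["color"],cv2.COLOR_RGB2GRAY)
P=cloud(t)
m=np.zeros((420,560),bool);m[225:285,260:305]=1
w=(m&(g>120)&(P[...,2]>.026)).astype(np.uint8)
n,l,S,ce=cv2.connectedComponentsWithStats(w);i=1+np.argmax(S[1:,4]);q=P[l==i]
print("blk by depth",len(q),cv2.minAreaRect((q[:,:2]*1000).astype(np.float32)),np.median(q[:,2]))
w=(m&(g>90)).astype(np.uint8)
n,l,S,ce=cv2.connectedComponentsWithStats(w);i=1+np.argmax(S[1:,4]);print(S[i])
vs,us=np.nonzero(l==i);X=np.array([onz(t,u,v,.032)[:2] for u,v in zip(us,vs)])
r=cv2.minAreaRect((X*1000).astype(np.float32));print("whole",r,cv2.boxPoints(r))
crop(t,255,220,315,285,9,"pics/t9c.png")
crop(load("side9.npz"),230,150,400,330,4,"pics/s9.png")
```

```text
t 12.7 pos [0.499  0.3677 0.1472] rpy [-1.5707e+00 -1.0000e-04 -1.6010e-01] F [-1.  -0.7 -0.6] w 0.0857 q [ 0.55  0.12  1.79 -0.    1.23  0.71]
blk by depth 710 ((423.71221923828125, 79.9477310180664), (61.97987747192383, 87.80677795410156), 17.67649269104004) 0.03287894319862894
[260 245  40  31 830]
whole ((416.8591003417969, 81.85304260253906), (53.04972457885742, 99.84344482421875), 16.37999153137207) [[377.33258  122.26839 ]
 [405.48907   26.477333]
 [456.38562   41.4377  ]
 [428.22913  137.22876 ]]
```

View pics/t9c.png

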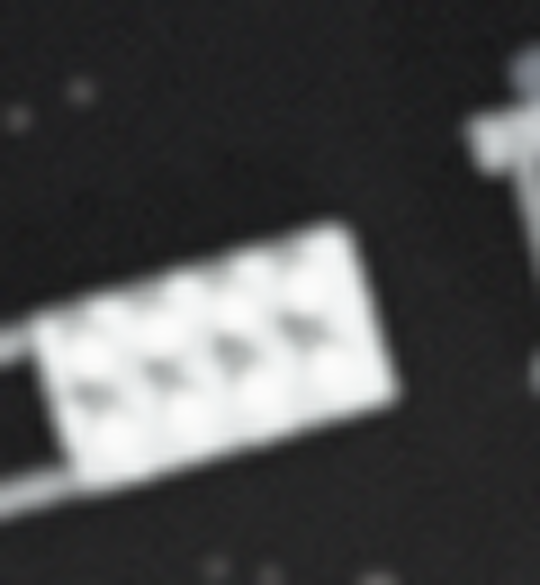

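View pics/t9.png

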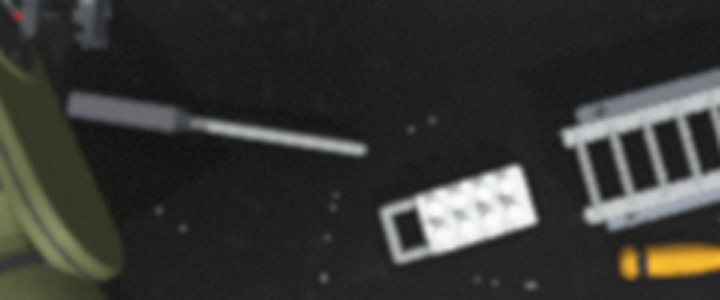

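View pics/s9.png

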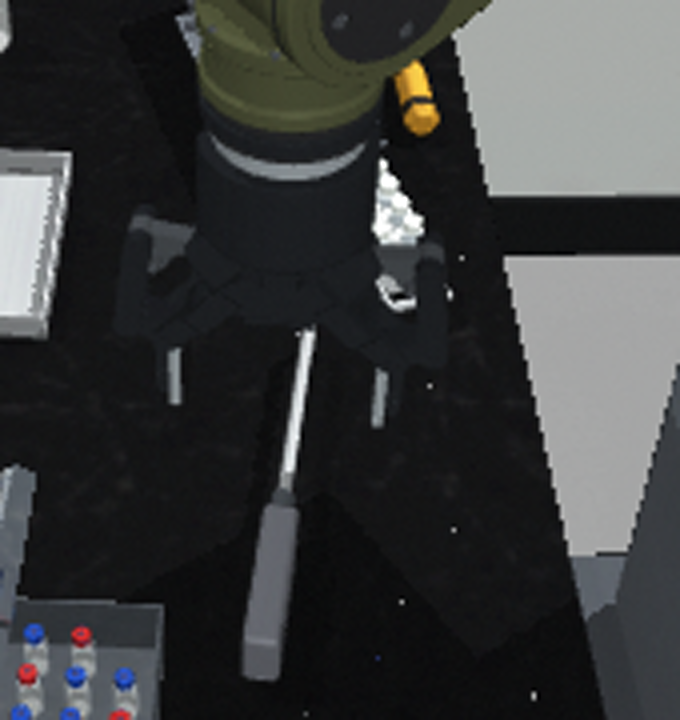

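Run:
```python
from h import *
from plant import *
t=load("top9.npz")
C=[onz(t,255+a/9-.45,220+b/9-.45,.032)[:2] for a,b in((345,228),(400,395),(80,490),(35,320))]
C=np.array(C);print(C,"mean",C.mean(0))
f=(C[2]+C[3])/2-(C[0]+C[1])/2;print("len",np.linalg.norm(f),"yaw",np.arctan2(-f[0],f[1]),"w",np.linalg.norm(C[0]-C[1]),np.linalg.norm(C[2]-C[3]))
for a,b in((C[0],C[3]),(C[1],C[2])): d=b-a;print(np.arctan2(-d[0],d[1]))
# vial caps centroid: very white
g=cv2.cvtColor(t["color"],cv2.COLOR_RGB2GRAY);m=np.zeros_like(g);m[240:280,270:305]=1
vs,us=np.nonzero((m>0)&(g>150));X=np.array([onz(t,u,v,.034)[:2] for u,v in zip(us,vs)])
print(cv2.minAreaRect((X*1000).astype(np.float32)),X.mean(0))
# bow mask: measure outer end
S=load("side9.npz")
```

```text
[[0.45270815 0.04265774]
 [0.40760404 0.02829356]
 [0.38287571 0.11484797]
 [0.42863337 0.12672527]] mean [0.41795532 0.07813114]
len 0.08873216711782668 yaw 0.2785921474647883 w 0.04733614182151656 0.04727403153947809
0.27890972285224325
0.2782836414129603
((420.2384338378906, 70.80026245117188), (49.303688049316406, 71.94297790527344), 16.107215881347656) [0.4198298  0.06796754]
```

Run:
```python
from h import *
from plant import *
s=sense();print(w2b([.418,.0781]),inc(s,.418,.0781,.13,.279))
```

```text
[ -4.9 200.8] (array([ -32.8,   15.8, -297.9]), np.float64(-0.439))
```

Emit:
{"api": "step_arm", "payload": {"increments": "1 -5 0 -45 -0.07;1 -10 0 -90 -0.14;1 -15 0 -135 -0.21;1 -20 5 -180 -0.28;1 -25 10 -225 -0.35;1 -30 15 -265 -0.42;1 -33 16 -290 -0.439;1 -33 16 -298 -0.439;1 -33 16 -298 -0.439;1 -33 16 -298 -0.439"}}

```text
time: 13.8
tool_pos: [0.4192, 0.0794, 0.131]
orientation: [-1.57, 0.001, 0.279]
force: [0.4, 0.1, 0.0]
gripper_width: 0.0854
```

Run:
```python
from h import *
from plant import *
s=sense();st(s);print(inc(s,.418,.0781,.027,.279))
```

```text
t 13.8 pos [0.4192 0.0794 0.131 ] rpy [-1.5702e+00  7.0000e-04  2.7890e-01] F [0.4 0.1 0. ] w 0.0854 q [ 0.06 -0.32  2.22  0.    1.24 -0.22]
(array([ -1.4, 104. ,  -1. ]), np.float64(-0.0001))
```

Emit:
{"api": "step_arm", "payload": {"increments": "1 -1 30 -1 0;1 -1 60 -1 0;1 -1 85 -1 0;1 -1 98 -1 0;1 -1 103 -1 0;1 -1 103 -1 0;1 -1 103 -1 0"}}

```text
time: 14.5
tool_pos: [0.4196, 0.0779, 0.0296]
orientation: [-1.571, -0.002, 0.279]
force: [-0.0, 0.5, 0.0]
gripper_width: 0.0853
```

Run:
```python
from h import *
from plant import *
s=sense();st(s)
c=read_camera("side");crop(c,230,130,390,270,5,"pics/s10.png")
```

```text
t 14.5 pos [0.4196 0.0779 0.0296] rpy [-1.5712 -0.0021  0.2794] F [-0.   0.5  0. ] w 0.0853 q [ 0.06 -0.17  2.29  0.    1.02 -0.22]
```

View pics/s10.png

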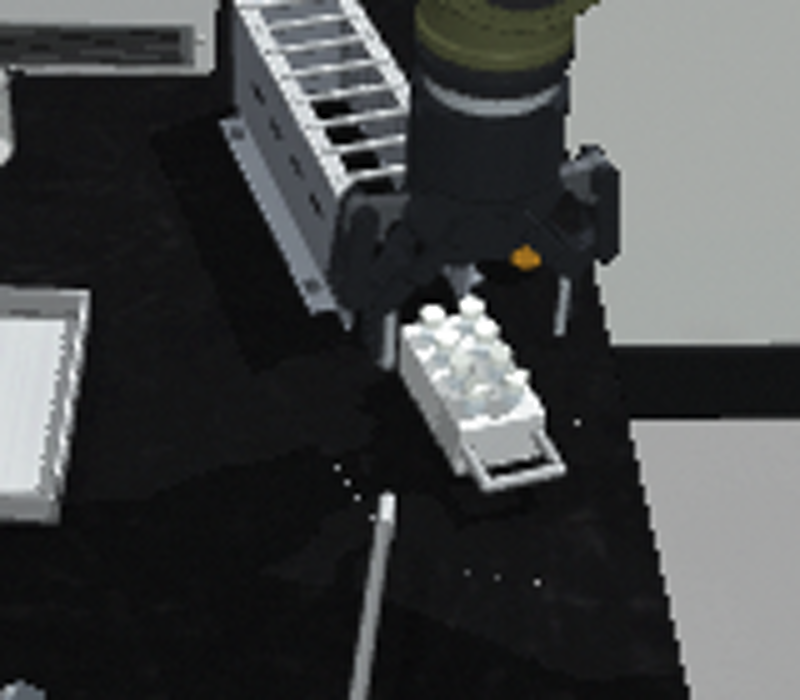

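Run:
```python
from h import *
S=load("side9.npz")
f=lambda p:(np.array(proj(S,p))-[230,130]+.5)*5
c=np.array([.4196,.0779]);y=.2794;ax=np.array([np.cos(y),np.sin(y)]);ay=np.array([-np.sin(y),np.cos(y)])
for z in(.0296,.02):
  print(z,[f([*(c+k*.043*ax),z]) for k in(-1,1)])
k=np.array([.418,.0781])
for x,yy,z in((-24,-44,.032),(24,-44,.032),(24,44,.032),(-24,44,.032),(0,75.5,.018)): print(x,yy,f([*(k+x/1000*ax+yy/1000*ay),z]))
```

```text
0.0296 [array([540.45180141, 355.41643806]), array([387.32313327, 386.12949531])]
0.02 [array([538.83192145, 369.14426732]), array([386.56463614, 399.92358001])]
-24 -44 [479.91980225 308.50619013]
24 -44 [396.54951655 324.65514289]
24 44 [455.11689352 430.53081126]
-24 44 [542.98964937 412.31503847]
0 75.5 [520.56347124 482.41554579]
```

Emit:
{"api": "step_arm", "payload": {"increments": "0.5 0 1.5 0 0;0.3 0 2 0 0;0.1 0 2 0 0;0 0 2 0 0;-0.2 0 2 0 0;-0.5 0 2 0 0;-1 0 2 0 0;-1 0 2 0 0;-1 0 2 0 0;-1 0 2 0 0", "newtons": 60}}

```text
time: 15.55
tool_pos: [0.4184, 0.0776, 0.0269]
orientation: [-1.571, 0.0, 0.279]
force: [-2.3, -0.2, 6.1]
gripper_width: 0.0311
```

Run:
```python
from h import *
from plant import *
s=sense();st(s)
c=read_camera("side");crop(c,230,130,390,270,5,"pics/s11.png")
```

```text
t 15.55 pos [0.4184 0.0776 0.0269] rpy [-1.5709e+00  4.0000e-04  2.7920e-01] F [-2.3 -0.2  6.1] w 0.0311 q [ 0.06 -0.17  2.3  -0.    1.01 -0.22]
```

View pics/s11.png

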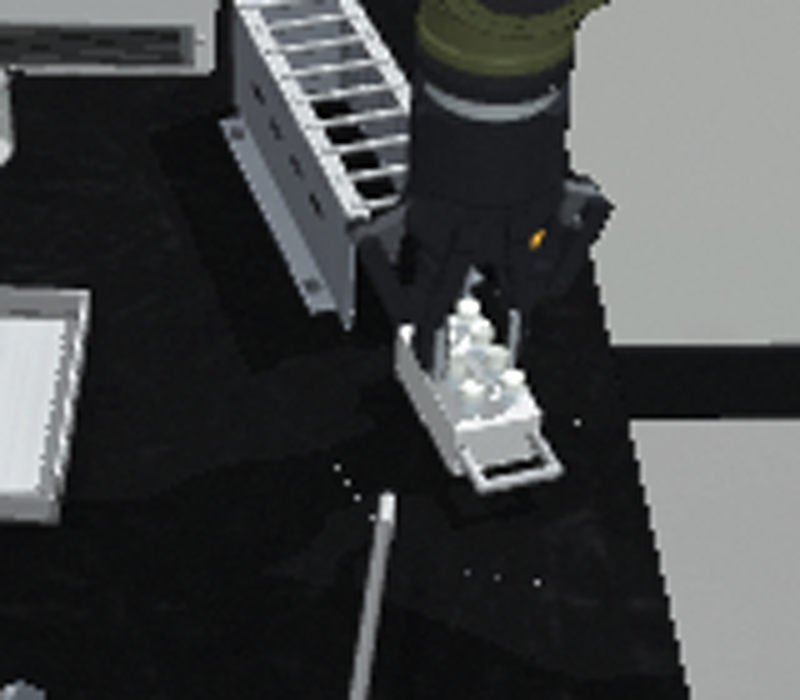

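Emit:
{"api": "step_arm", "payload": {"increments": "-0.2 0 0 0 0;0 0 0 0 0;0.5 0 0 0 0;1 0 0 0 0;1 0 0 0 0;1 0 0 0 0;1 0 0 0 0"}}

```text
time: 16.3
tool_pos: [0.4184, 0.0776, 0.0264]
orientation: [-1.571, -0.0, 0.279]
force: [-0.5, -0.2, -0.7]
gripper_width: 0.0851
```

Run:
```python
from h import *
from plant import *
s=sense();st(s)
c=read_camera("side");np.savez("side12.npz",**c);crop(c,290,165,350,210,13,"pics/s12.png")
P=cloud(c)
t=np.array(s['tool_pos']);y=s['orientation'][2]
m=np.zeros((420,560),bool);m[165:215,290:350]=1
q=P-t;X=q[...,0]*np.cos(y)+q[...,1]*np.sin(y);Y=-q[...,0]*np.sin(y)+q[...,1]*np.cos(y)
for nm,sel in(("L",(X>.03)&(X<.075)),("R",(X<-.03)&(X>-.075))):
    k=m&sel&(abs(Y)<.03)&(P[...,2]>.012)
    a=np.c_[X[k],Y[k],P[k][:,2]];a=a[np.argsort(a[:,2])];print(nm,len(a));print(np.round(a[::max(1,len(a)//14)],4))
```

```text
t 16.3 pos [0.4184 0.0776 0.0264] rpy [-1.5708 -0.      0.2789] F [-0.5 -0.2 -0.7] w 0.0851 q [ 0.06 -0.17  2.3   0.    1.01 -0.22]
L 521
[[ 0.0477  0.0081  0.0465]
 [ 0.0447  0.0119  0.069 ]
 [ 0.0601  0.0081  0.0891]
 [ 0.0573  0.0066  0.0968]
 [ 0.0502 -0.0067  0.101 ]
 [ 0.0463  0.0112  0.1073]
 [ 0.0341 -0.0012  0.111 ]
 [ 0.0626  0.0125  0.115 ]
 [ 0.0309  0.0165  0.1233]
 [ 0.0705 -0.0038  0.1323]
 [ 0.0681 -0.0114  0.1386]
 [ 0.0388 -0.0073  0.1443]
 [ 0.0513 -0.0016  0.1479]
 [ 0.0344  0.0079  0.151 ]
 [ 0.0317  0.0178  0.1719]]
R 258
[[-0.0421 -0.0021  0.0471]
 [-0.0512  0.0076  0.056 ]
 [-0.0417 -0.0052  0.065 ]
 [-0.0469  0.0137  0.0717]
 [-0.0514  0.0078  0.0793]
 [-0.0595  0.0058  0.089 ]
 [-0.0615  0.0059  0.0951]
 [-0.0634 -0.0056  0.0991]
 [-0.0578  0.0002  0.1013]
 [-0.031   0.017   0.1068]
 [-0.0601 -0.0022  0.1149]
 [-0.0506  0.0031  0.13  ]
 [-0.047   0.0034  0.137 ]
 [-0.0388  0.0089  0.1425]
 [-0.0411  0.0024  0.1466]]
```

View pics/s12.png

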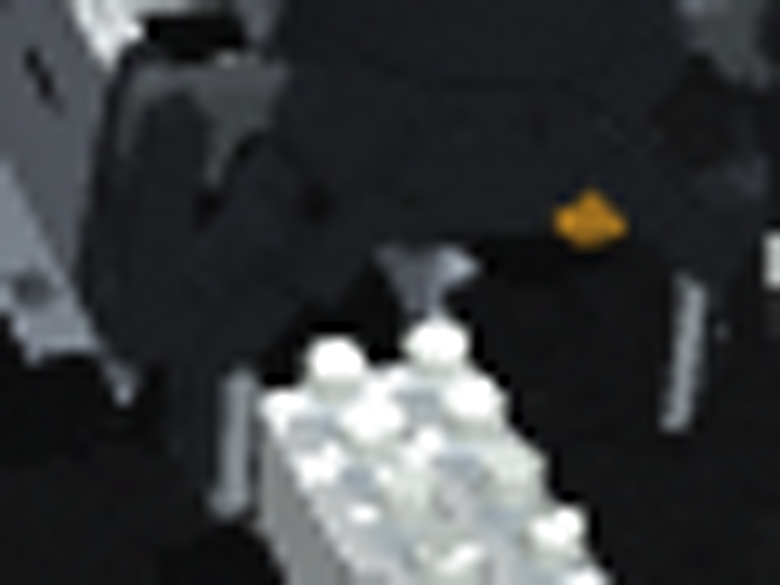

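Emit:
{"api": "step_arm", "payload": {"increments": "1 0 6 0 0;1 0 12 0 0;1 0 18 0 0;1 0 22 0 0;1 0 24 0 0;1 0 24 0 0"}}

```text
time: 16.95
tool_pos: [0.4181, 0.0776, 0.0019]
orientation: [-1.571, 0.001, 0.279]
force: [-0.4, 0.4, 0.2]
gripper_width: 0.0856
```

Run:
```python
from h import *
from plant import *
s=sense();st(s)
c=read_camera("side");np.savez("side13.npz",**c);crop(c,280,155,350,210,11,"pics/s13.png")
P=cloud(c)
t=np.array(s['tool_pos']);y=s['orientation'][2]
m=np.zeros((420,560),bool);m[165:215,290:350]=1
q=P-t;X=q[...,0]*np.cos(y)+q[...,1]*np.sin(y);Y=-q[...,0]*np.sin(y)+q[...,1]*np.cos(y)
for nm,sel in(("L",(X>.03)&(X<.075)),("R",(X<-.03)&(X>-.075))):
    k=m&sel&(abs(Y)<.03)&(P[...,2]>.006)
    a=np.c_[X[k],Y[k],P[k][:,2]];a=a[np.argsort(a[:,2])];print(nm,len(a));print(np.round(a[:60:6],4))
```

```text
t 16.95 pos [0.4181 0.0776 0.0019] rpy [-1.5706e+00  1.0000e-03  2.7900e-01] F [-0.4  0.4  0.2] w 0.0856 q [ 0.06 -0.12  2.31 -0.    0.95 -0.22]
L 577
[[ 0.0494  0.0069  0.0219]
 [ 0.0449  0.0089  0.0294]
 [ 0.0497  0.0067  0.0322]
 [ 0.0571 -0.004   0.0354]
 [ 0.056   0.0083  0.0385]
 [ 0.0495  0.0127  0.0406]
 [ 0.0554  0.0059  0.0432]
 [ 0.05    0.0058  0.0452]
 [ 0.0555 -0.0021  0.0468]
 [ 0.0438  0.0107  0.0511]]
R 290
[[-0.0434 -0.0001  0.0207]
 [-0.0461  0.0124  0.0268]
 [-0.0415  0.0024  0.0302]
 [-0.0543  0.0052  0.0329]
 [-0.0459  0.0108  0.036 ]
 [-0.0415  0.0003  0.0389]
 [-0.0416 -0.0006  0.0415]
 [-0.0553  0.0067  0.0441]
 [-0.0412  0.0129  0.0457]
 [-0.0428 -0.005   0.048 ]]
```

View pics/s13.png

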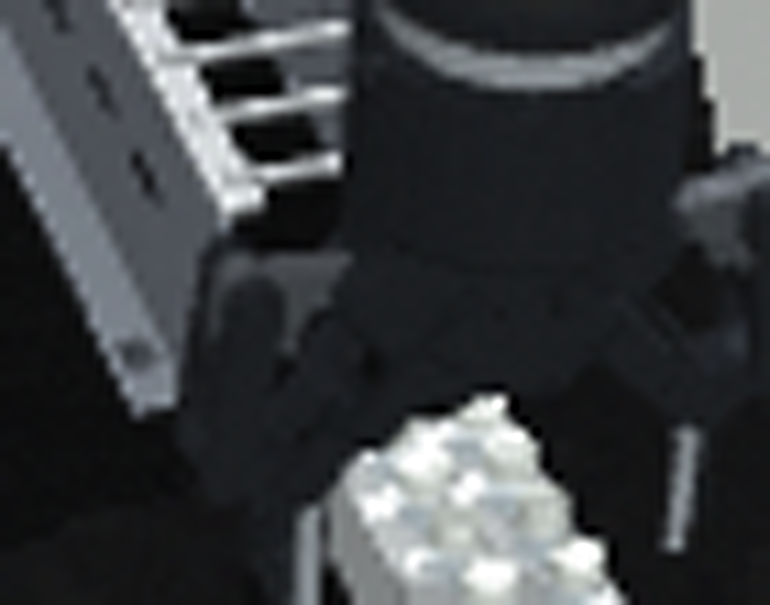

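Emit:
{"api": "step_arm", "payload": {"increments": "0.5 0 0 0 0;0.3 0 0 0 0;0.2 0 0 0 0;0.1 0 0 0 0;0 0 0 0 0;-0.2 0 0 0 0;-0.5 0 0 0 0;-1 0 0 0 0;-1 0 0 0 0;-1 0 0 0 0", "newtons": 60}}

```text
time: 18.0
tool_pos: [0.4188, 0.0776, 0.003]
orientation: [-1.571, -0.001, 0.279]
force: [-0.5, 0.3, 5.0]
gripper_width: 0.0468
```

Run:
```python
from h import *
from plant import *
s=sense();st(s)
c=read_camera("side");crop(c,270,130,370,210,7,"pics/s14.png")
```

```text
t 18.0 pos [0.4188 0.0776 0.003 ] rpy [-1.571e+00 -6.000e-04  2.791e-01] F [-0.5  0.3  5. ] w 0.0468 q [ 0.06 -0.12  2.31 -0.    0.96 -0.22]
```

View pics/s14.png

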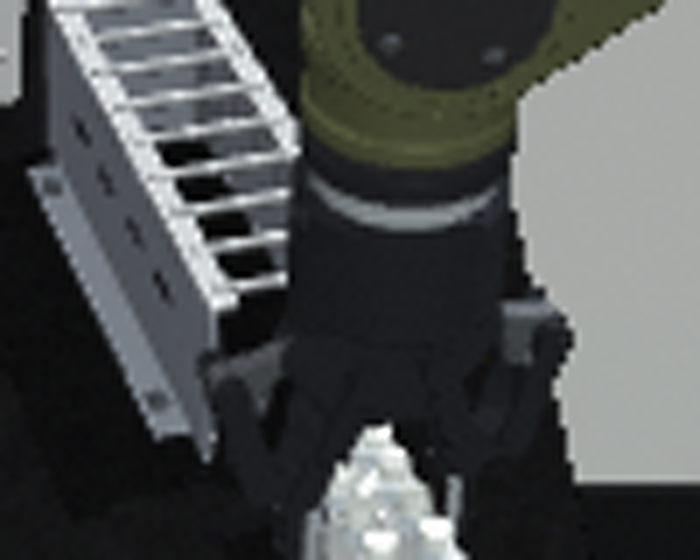

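Emit:
{"api": "step_arm", "payload": {"increments": "-1 0 -5 0 0;-1 0 -15 0 0;-1 0 -30 0 0;-1 0 -50 0 0;-1 0 -70 0 0;-1 0 -90 0 0;-1 0 -100 0 0;-1 0 -100 0 0;-1 0 -100 0 0"}}

```text
time: 18.95
tool_pos: [0.4178, 0.0776, 0.1017]
orientation: [-1.571, 0.001, 0.279]
force: [-0.6, 0.4, -3.2]
gripper_width: 0.0469
```

Run:
```python
from h import *
from plant import *
s=sense();st(s)
c=read_camera("side");crop(c,200,60,400,230,4,"pics/s15.png");np.savez("side15.npz",**c)
t=load("top9.npz");g=cv2.cvtColor(t["color"],cv2.COLOR_RGB2GRAY);crop(t,235,110,325,190,8,"pics/tray.png")
# tray wall edges: subpixel top-view corners
m=np.zeros((420,560),np.uint8);m[112:185,238:322]=1
for th in(90,110,130):
    n,l,S,ce=cv2.connectedComponentsWithStats((m&(g>th)).astype(np.uint8));i=1+np.argmax(S[1:,4])
    vs,us=np.nonzero(l==i);X=np.array([onz(t,u,v,.018)[:2] for u,v in zip(us,vs)]);print(cv2.minAreaRect((X*1000).astype(np.float32)))
tx,ty=.6937,.0562
print(inc(s,tx,ty,s['tool_pos'][2],-.049))
```

```text
t 18.95 pos [0.4178 0.0776 0.1017] rpy [-1.5706e+00  9.0000e-04  2.7900e-01] F [-0.6  0.4 -3.2] w 0.0469 q [ 0.06 -0.29  2.25 -0.    1.18 -0.22]
((694.8026123046875, 72.36442565917969), (171.36477661132812, 141.81546020507812), 87.06959533691406)
((694.2276611328125, 72.26486206054688), (167.20571899414062, 139.25152587890625), 87.2088851928711)
((694.3580932617188, 72.42695617675781), (166.437744140625, 138.6853790283203), 87.17430114746094)
(array([259.3,  -0.3, -96.5]), np.float64(0.328))
```

View pics/s15.png

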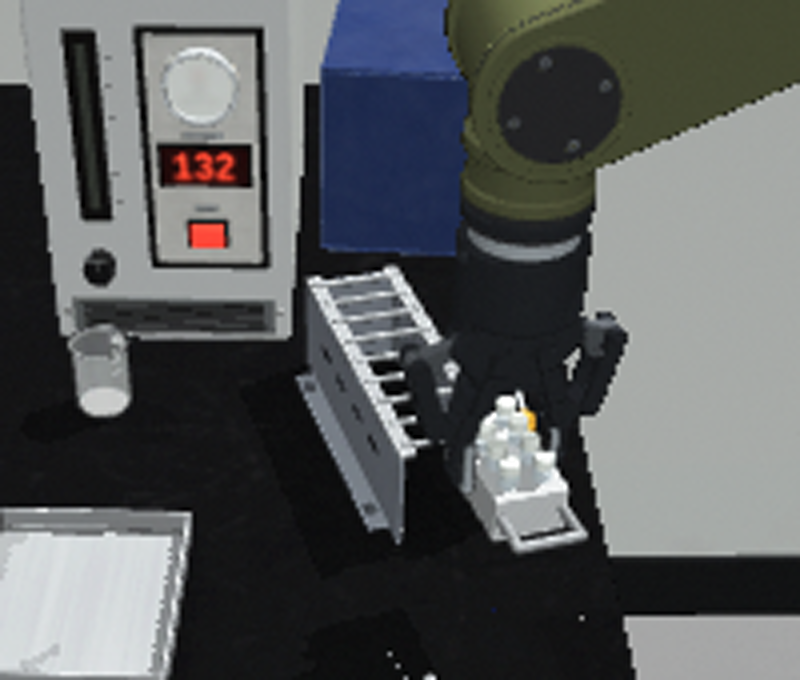

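View pics/tray.png

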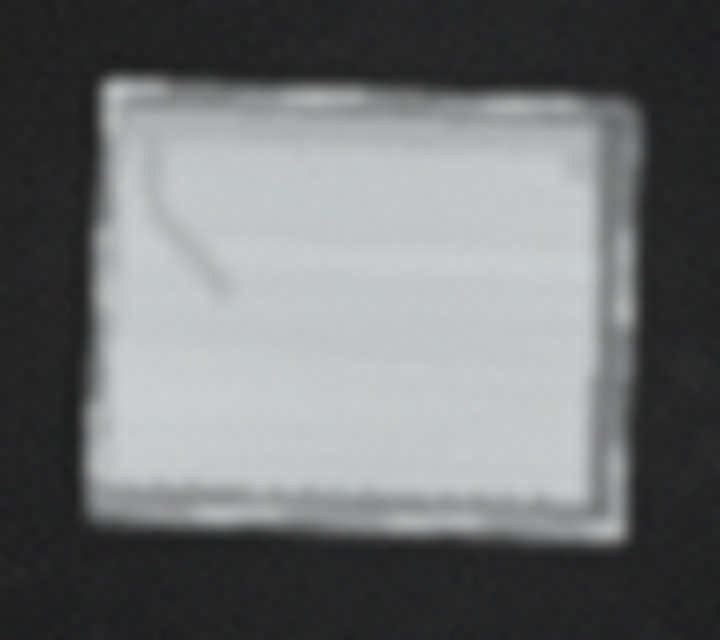

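Emit:
{"api": "step_arm", "payload": {"increments": "-1 15 0 -5 0.02;-1 45 0 -16 0.06;-1 80 0 -30 0.1;-1 115 0 -43 0.15;-1 150 0 -56 0.19;-1 185 0 -69 0.24;-1 215 0 -81 0.28;-1 240 0 -90 0.31;-1 259 0 -96.5 0.328;-1 259 0 -96.5 0.328"}}

```text
time: 20.0
tool_pos: [0.695, 0.0558, 0.1]
orientation: [-1.571, 0.002, -0.05]
force: [-0.3, 0.3, -4.0]
gripper_width: 0.0468
```

Emit:
{"api": "step_arm", "payload": {"increments": "-1 0 15 0 0;-1 0 30 0 0;-1 0 45 0 0;-1 0 50 0 0;-1 0 50 0 0;-1 0 50 0 0"}}

```text
time: 20.6
tool_pos: [0.694, 0.0562, 0.0526]
orientation: [-1.571, -0.0, -0.049]
force: [0.2, -0.3, -3.0]
gripper_width: 0.0468
```

Run:
```python
from h import *
from plant import *
s=sense();st(s);print(inc(s,.6937,.0562,.006,-.049))
for n in("top","side"):
    c=read_camera(n);np.savez(f"{n}16.npz",**c)
crop(load("side16.npz"),140,110,340,260,4,"pics/s16.png")
crop(load("top16.npz"),200,90,360,210,5,"pics/t16.png")
```

```text
t 20.6 pos [0.694  0.0562 0.0526] rpy [-1.5708e+00 -3.0000e-04 -4.8900e-02] F [ 0.2 -0.3 -3. ] w 0.0468 q [ 0.    0.37  1.66 -0.    1.11  0.05]
(array([-0.3, 46.6, -0. ]), np.float64(0.0001))
```

View pics/s16.png

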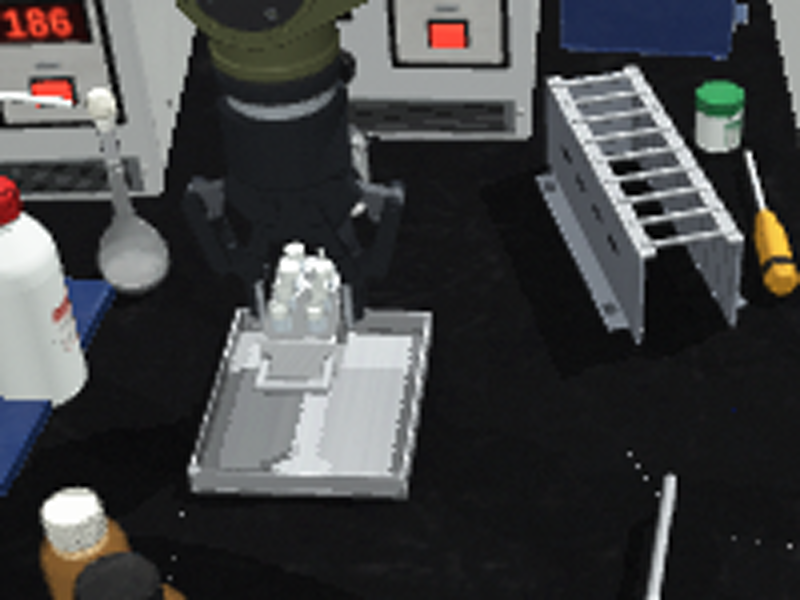

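View pics/t16.png

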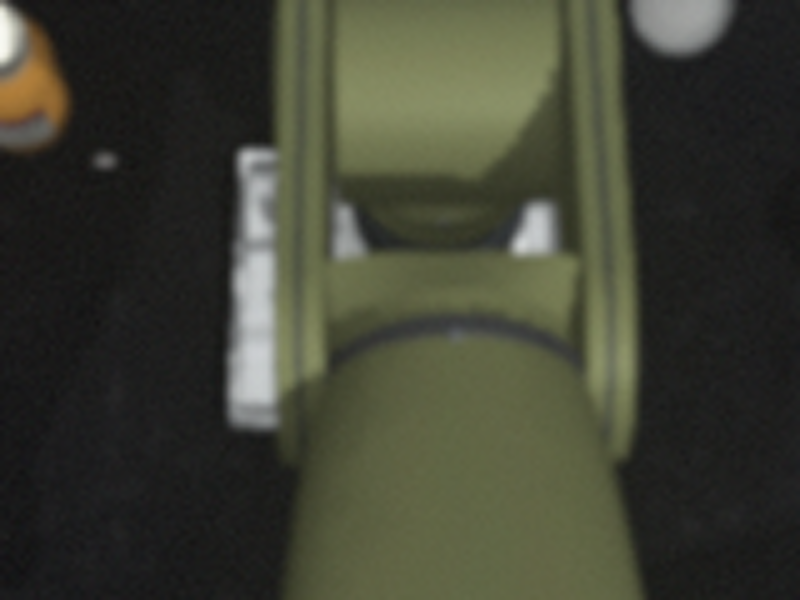

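Emit:
{"api": "step_arm", "payload": {"increments": "-1 0 10 0 0;-1 0 20 0 0;-1 0 30 0 0;-1 0 38 0 0;-1 0 42 0 0;-1 0 44 0 0;-1 0 44 0 0;-1 0 44 0 0"}}

```text
time: 21.5
tool_pos: [0.6944, 0.0562, 0.0089]
orientation: [-1.571, -0.001, -0.049]
force: [0.2, 0.1, -3.6]
gripper_width: 0.0464
```

Run:
```python
from h import *
from plant import *
s=sense();st(s);print(inc(s,.6937,.0562,.006,-.049))
c=read_camera("side");np.savez("side17.npz",**c)
crop(c,180,160,260,240,7,"pics/s17.png")
```

```text
t 21.5 pos [0.6944 0.0562 0.0089] rpy [-1.5708e+00 -9.0000e-04 -4.9000e-02] F [ 0.2  0.1 -3.6] w 0.0464 q [ 0.    0.42  1.67 -0.    1.04  0.05]
(array([-0.7,  2.9, -0. ]), np.float64(0.0))
```

View pics/s17.png

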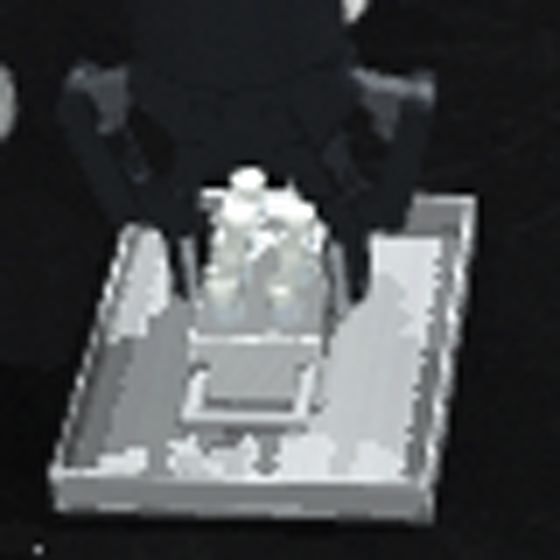

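The carrier is centred inside the tray walls, about 3 mm above the floor. I'll lower it the rest of the way gently.

Emit:
{"api": "step_arm", "payload": {"increments": "-1 0 1 0 0;-1 0 2 0 0;-1 0 2.5 0 0;-1 0 2.5 0 0;-1 0 2.5 0 0"}}

```text
time: 22.05
tool_pos: [0.694, 0.0562, 0.006]
orientation: [-1.571, -0.0, -0.049]
force: [0.1, -0.2, -3.0]
gripper_width: 0.0473
```

Emit:
{"api": "step_arm", "payload": {"increments": "-1 0 0.5 0 0;-1 0 1 0 0;-1 0 1 0 0;-1 0 1 0 0"}}

```text
time: 22.45
tool_pos: [0.6942, 0.0562, 0.006]
orientation: [-1.571, -0.0, -0.049]
force: [-4.3, -0.9, 4.8]
gripper_width: 0.0471
```

Emit:
{"api": "step_arm", "payload": {"increments": "0.15 0 0 0 0;0.2 0 0 0 0;0.3 0 0 0 0;0.45 0 0 0 0;0.6 0 0 0 0;0.6 0 0 0 0;0.6 0 0 0 0;0.6 0 0 0 0"}}

```text
time: 23.25
tool_pos: [0.694, 0.0562, 0.0049]
orientation: [-1.571, -0.0, -0.049]
force: [0.8, -0.5, -0.9]
gripper_width: 0.0681
```

Emit:
{"api": "step_arm", "payload": {"increments": "0.6 0 -10 0 0;0.6 0 -25 0 0;0.6 0 -50 0 0;0.6 0 -90 0 0;0.6 0 -130 0 0;0.6 0 -160 0 0;0.6 0 -160 0 0;0.6 0 -160 0 0"}}

```text
time: 24.05
tool_pos: [0.6949, 0.0562, 0.1677]
orientation: [-1.571, -0.004, -0.049]
force: [-1.6, -0.0, -0.6]
gripper_width: 0.0682
```

Run:
```python
from h import *
from plant import *
s=sense();st(s)
for n in("top","side"):
    c=read_camera(n);np.savez(f"{n}18.npz",**c)
crop(load("side18.npz"),140,100,360,340,3,"pics/s18.png")
```

```text
t 24.05 pos [0.6949 0.0562 0.1677] rpy [-1.5706 -0.004  -0.0489] F [-1.6 -0.  -0.6] w 0.0682 q [0.   0.26 1.59 0.   1.28 0.05]
```

View pics/s18.png

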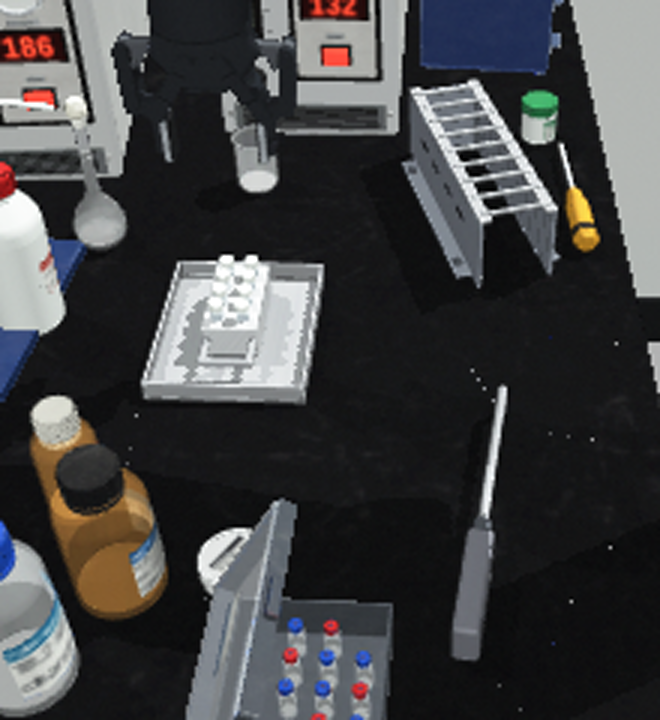

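Emit:
{"api": "step_arm", "payload": {"increments": "0.6 -40 -20 0 0;0.6 -80 -40 0 0;0.6 -120 -50 0 0;0.6 -160 -50 0 0;0.6 -200 -50 0 0;0.6 -220 -50 0 0;0.6 -220 -50 0 0;0.6 -220 -50 0 0"}}

```text
time: 24.95
tool_pos: [0.4739, 0.0669, 0.2139]
orientation: [-1.571, 0.001, -0.049]
force: [0.5, -0.1, 0.2]
gripper_width: 0.0686
```

Run:
```python
from h import *
from plant import *
s=sense();st(s)
for n in("top","side"):
    c=read_camera(n);np.savez(f"{n}19.npz",**c)
t=load("top19.npz");P=cloud(t)
cv2.imwrite("pics/t19.png",t["color"][:,:,::-1])
m=np.zeros((420,560),bool);m[115:180,245:318]=1
k=m&(P[...,2]>.028)&(P[...,2]<.045);q=P[k];print(len(q))
r=cv2.minAreaRect((q[:,:2]*1000).astype(np.float32));print(r,"z",np.percentile(q[:,2],[10,50,90]))
m=np.zeros((420,560),bool);m[215:250,138:250]=1;print("hook");rod(t,m,.03)
a=P[228:232,152:172][...,2];print("handle z",np.median(a))
```

```text
t 24.95 pos [0.4739 0.0669 0.2139] rpy [-1.5709e+00  1.2000e-03 -4.8900e-02] F [ 0.5 -0.1  0.2] w 0.0686 q [ 0.03 -0.26  2.03 -0.    1.37  0.08]
511
((695.5259399414062, 72.3599853515625), (118.74848175048828, 48.672794342041016), 87.90470886230469) z [0.03246239 0.03507334 0.03816513]
hook
rod yaw -0.1698422 end(b) [ 67.6 278.3] line at end [ 66.4 278.7]
z tip quarter.. [0.031, 0.0312, 0.0316, 0.0321]
handle z 0.03576115495576393
```

View pics/t19.png

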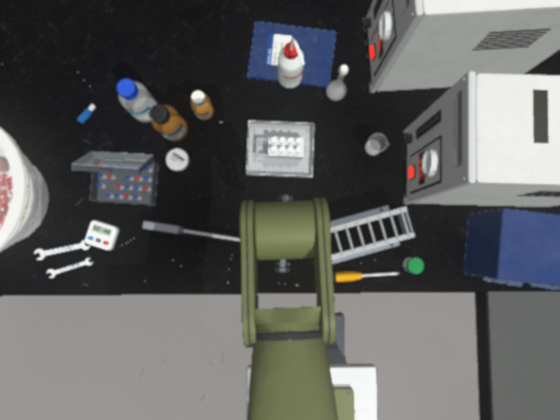

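The top view shows the carrier level in the tray at pixel (283,147), block top at 35 mm. The hook lies flat with its handle at (160,228), and the bystanders are where they were. I'm handing the job in.

Run:
```python
from plant import *
print(finish_job())
```

```text
the job is handed in; nothing more can be done
None
```

The carrier is out of the bay and lying in the steel tray, and the hook is back flat on the worktop close to where it started. The job is handed in, at about 25 s of the 70 s limit; `finish_job()` gave no verdict.

- **Pull:** I lowered the hook's tip into the middle of the bow, about 98 mm inside the mouth. I then drew the carrier straight out until its origin was about 80 mm in front of the mouth. In the bay only the hook was used on it.
- **One mishap:** my first grip on the carrier, already out of the bay, closed on the vial caps. The fingertips stood about 25 mm higher than the reported TCP height implied. I opened, went 24 mm lower and gripped the block across its width; the carrier did not tip or visibly shift.
- **Last checks, carrier:** it stands upright in the tray. Its outline with the bow is centred within about 1 mm of the tray's centre, its block top is at about 35 mm, and it sits square to the tray within about 0.02 rad.
- **Last checks, hook and bystanders:** the hook is right way up, with its handle top at 36 mm and its rod level within about 1 mm. By eye the bystanders are where they stood.
- **Not measured directly:** I have no contact readings for the gripper and the carrier in the bay. I saw nothing suggesting a touch. Apart from the first grip, no check disagreed.

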